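Set and lock the spindle of a glazier's setting press

TASK

Set the grey bench press to the glass sample that lies under its foot: free the lever jam nut, wind the crank clockwise until the rubber foot bears lightly but definitely on the glass without forcing it, then swing the nut's lever back clockwise until it is firmly tight, but not forced. Let go at the end, with the foot still bearing on the glass, and leave the other things on the bench where they are.

Things in the scene. Friction and masses are not known exactly. Their poses are not given: they have to be found in the camera images.
- axis (a point): point on the vertical spindle axis of the grey bench press, at its head's top, 117 mm above the bench. The press is fixed: base 200 x 130 mm, column on the robot's side, mouth open away from the robot. x axis: from the column out of the mouth; z up. On this axis, from below: rubber foot, head, jam nut with lever, crank
- lever_grip (a point): middle of the upright steel pin (diameter 14 mm, free from 12 mm below to 16 mm above this point) at the end of the jam nut's lever, 105 mm from the spindle axis, 147 mm above the bench. The lever is 16 mm wide, its top 135 mm above the bench. x axis: outwards along the lever
- nut (a joint): turn of the jam nut, rad: near 0 at the tight start, grows counter-clockwise from above (freeing), room to 1.3; 0.8 frees the screw wholly. It drags with 0.6 N m throughout (6 N at the lever's pin). Clockwise, once its pad meets the screw, the force at the pin rises 15 N per rad; 9 to 14 N is tight. The screw is not quite true, so it comes tight at another angle than at the start: go by feel
- crank_grip (a point): middle of the upright black crank pin (a sleeve that spins freely, diameter 14 mm, from 19 mm below to 19 mm above this point), 36 mm from the spindle axis, at the start 225 to 229 mm above the bench. The crank arm's top is 22 mm below this point. x axis: outwards along the crank arm
- screw (a joint): turn of the crank, rad, grows clockwise from above, which lowers crank and foot by 1.9 mm per rad; the foot meets the glass after 0.45 to 1.6 turns. Running freely it takes 0.09 N m (2.5 N at the pin); once the foot bears on the glass the force at the pin rises 8 N per rad. 1 to 5 N over free running is a light, definite bearing; 8 N is forcing. With the nut tight it is locked
- foot: round rubber foot, diameter 24 mm, on the spindle's lower end; origin at the centre of its underside. Springy, 80 N/mm. Under it a 6 mm piece of green glass on a wooden block, fixed in the press; the glass's height differs from time to time and is not measured: its top is 50 to 58 mm above the bench
- lock_pad: small brass pad hidden inside the head, which the jam nut presses against the screw (100 N/mm; 4 mm per rad of the nut). It cannot be seen or touched
- offcut_a: loose amber glass offcut, about 60 x 40 x 5 mm, near the press; origin at its underside; to be left alone
- offcut_b: loose green glass strip, 90 x 30 x 5 mm, near the press; origin at its underside; to be left alone
- came: loose grey H-section bar, 110 x 11 x 11 mm, near the press; origin at its underside; to be left alone
- pliers: pliers with red handles, about 180 mm long; origin at its underside; to be left alone
- brush: wooden brush, 200 mm long; origin at its underside; to be left alone
- flux: amber glass jar with black cap, diameter 48 mm, 75 mm tall; origin at its underside; to be left alone
- pot: blue ceramic cup, diameter 72 mm, 90 mm tall; origin at its underside; to be left alone

How it is judged:
On the way, in this order (a step that is already met when the one before it is completed fails the run):
1. the jam nut is freed: its pad no longer presses on the screw and the foot is still clear of the glass (contact force between lock_pad and anything else below 4 N and contact force between foot and anything else below 2 N), for 0.2 s.
2. with the nut still free, the foot is wound down until it bears on the glass (contact force between lock_pad and anything else below 4 N and contact force between foot and anything else above 10 N), for 0.2 s.
At the end, for the whole second after the job is handed in: the foot bears on the glass with 10 to 120 N, the jam nut is tight (its pad presses on the screw with more than 65 N) and at rest, and nothing is held (contact force between lock_pad and anything else above 65 N and contact force between foot and anything else between 10 and 120 N and velocity of joint nut between -0.05 and 0.05 rad/s); the robot touches nothing.
It fails at once if the foot is forced onto the glass with more than 150 N (contact force between foot and anything else above 150 N).
It fails at once if the jam nut is forced: its pad presses with more than 280 N (contact force between lock_pad and anything else above 280 N).
It fails at once if another thing on the bench is moved by more than 40 mm (distance of any of offcut_a, offcut_b, came, pliers, brush, flux, pot from where it was at the start of the episode above 0.04 m).
It also fails if it takes over 72 s, if anything falls off the work surface, if the arm or the gripper's body presses on something with over 40 N, if the wrist force passes 120 N, or if a joint passes its speed limit or range.

ROBOT

A 7-joint arm with a two-finger parallel gripper is mounted at the origin on the work surface. World frame = base frame: x ahead of the robot, y to its left, z up, the work surface at z = 0. Lengths are in m, angles in rad, forces in N, time in s.
With the tool pointing down it reaches from about 0.4 to 0.925 m from the base axis. Payload 4.1 kg.
Tool frame: the origin (TCP) lies midway between the tips of the shut fingers; the grasp point (between the pads) lies 19 mm behind it (env.pinch_z is the distance from the TCP to the grasp point, in m); x points along the fingers, z is the direction in which the jaws open and shut, and the axes are right-handed (so a half turn about x gives the same grasp; the last joint's range is limited). The gripper opens to 85 mm and grips with 20 to 120 N. Pads are 22 mm wide; open, the fingers measure 114 mm over their backs; the gripper's body (76 mm by 85 mm) begins 54 mm behind the grasp point. The pads swing forward as they close: fully open they stand 13 mm farther back than shut.
Start: joints at [1.149, 0.398, 0.045, 1.537, -0.019, 1.207, -0.051], TCP at [0.206, -0.616, 0.231] pointing down, gripper open.
Joint ranges: [-2.82, 2.82], [-0.49, 2.23], [-1.37, 1.46], [0, 2.46], [-1.36, 4.5], [0.23, 2], [-2.94, 2.94]. Speed limits (rad/s): [2.57, 2.57, 3.14, 3.14, 3.14, 3.14, 3.14].

INTERFACE

Orientations are given as a unit quaternion [x, y, z, w].
In Python, from station import env gives the robot as it stands. The module is installed in compiled form; this text tells all that it offers.
- The arm moves only by the shell command python3 -m handwheel 'ROWS' [OPENING] [FORCE]. ROWS is JSON, one flat list of numbers, 4 for each row, row after row: the shift along the tool's x, y, z in cm, then the turn about the tool's x in degrees. In form: [x, y, z, yaw, x, y, z, yaw, ...]. A call has 1 to 10 rows; each row is the pose to reach, as a shift and turn from the pose measured when the call began, along the tool's axes at that moment; what a row does not reach only later rows make up. A row lasts 1/10 s, in which the tool goes at most 50 mm and 8.59 degrees, less where a joint would pass 70% of its speed; a pose out of reach is approached as far as the arm can. A call with a gripper value outside its range is refused whole. OPENING is the closure in counts, from 0 (fully open) to 255 (shut), set as the call begins (- or left out, the last holds). The fingers move at their own pace and stop on an object; FORCE is the grip in N (left out, the last holds). Time passes only in rows, so rows that repeat a pose let the fingers close. It gives the time, the measured TCP pose, the force and the opening at its end, in the units of the state.
- env.read_state(): the state, without advancing time (a new reading comes with each control period).
- env.grab_frame(name): name is "scene" or "top" or "wrist"; returns (picture, depth): 480x640x3 uint8, red, green, blue; 480x640 float32, m along the optical axis (not along the pixel's ray), 0 where there is no reading.
- env.camera_params(name): a dict with "fx", "fy", "cx", "cy" (pixels), "extrinsics" (4x4, takes a point from camera to world coordinates). Camera axes: x right, y up, looking along -z (the intrinsics and any distortion apply to the point x, -y, -z); pixel columns grow to the right and rows downward; lengths in m; the calibration is good to about 2 mm. A picture is of the moment at which its call begins: read the wrist's pose just before it. camera_params takes no time and is no camera call; for the wrist camera it gives the pose at the moment of the call.
- env.finish_job(): hands the job in, once; it reports no verdict.
Trained networks look in the newest picture that a camera, given by its name, has taken for a name from the list of things; names that differ only in an ending like _2 or _b are one class to them, and where a whole thing is asked for, a point or a joint stands for the part that bears it (a point fixed in the world has none). Each returns a list of dicts, best first, with "conf" (0 to 1); they miss things now and then, are a little off and sometimes report something else, mostly with a low value. They report only what shows in the picture. A call takes as long as a camera call.
- env.find_in(camera, query): "box" ([left, top, right, bottom] in pixels, round what is visible of it).
- env.place_of(camera, query): "centre" ([column, row] in pixels: a listed point, or the origin of a listed thing).
The state is a dict: "clock": time; "q": joint angles; "joint_vel": joint speeds; "effort": joint torques, N m; "eef_pos": TCP position; "orientation": TCP orientation; "force": force on the tool from outside, world axes, zero at the start; "ft_torque": the same for the moment, N m; "finger_gap": opening from 0.0 (shut) to 1.0 (fully open).
Only numpy, scipy, OpenCV 4.12 (cv2) and the standard library are available. Lean on these libraries where they do the work, as an engineer would, in place of code of your own. Each camera call takes 0.05 s, during which the arm holds its last target.

## Working session

There is one attempt and no reset: what is moved stays moved. The work goes in short steps, Python scripts to look and compute and a shell command to move; the robot and the scene stay as the last step left them, time stands still between calls to the robot, and variables do not carry over. Pictures are saved under pics/ and viewed, and the job is handed in when it is done.

```bash
mkdir -p pics; ls; cat > h.py <<'E'
from station import env
import numpy as np, cv2
from scipy.spatial.transform import Rotation as R
def ray(cam,uv):
    p=env.camera_params(cam); E=np.array(p["extrinsics"])
    d=np.array([(uv[0]-p["cx"])/p["fx"],-(uv[1]-p["cy"])/p["fy"],-1.0])
    return E[:3,3],E[:3,:3]@d
def at_z(cam,uv,z):
    o,d=ray(cam,uv); return o+d*(z-o[2])/d[2]
def save(cam,name):
    im,dep=env.grab_frame(cam); cv2.imwrite("pics/"+name,im[:,:,::-1]); return im,dep
def st():
    s=env.read_state()
    print("t",round(s["clock"],2),"p",np.round(s["eef_pos"],4),"F",np.round(s["force"],1),"T",np.round(s["ft_torque"],2),"gap",round(s["finger_gap"],3))
    return s
E
python3 - <<'E'
from h import *
s=st(); print(R.from_quat(s["orientation"]).as_matrix().round(3), s["q"], env.pinch_z)
for c in ["scene","top"]:
    im,d=save(c,c+"0.png"); p=env.camera_params(c); print(c,p.keys(),p["fx"],np.round(p["extrinsics"],3))
    for q in ["axis","lever_grip","crank_grip"]:
        for r in env.place_of(c,q)[:2]:
            print(q,r, at_z(c,r["centre"],{"axis":.117,"lever_grip":.147,"crank_grip":.227}[q]).round(4))
st()
E
```

```text
pics
t 0.0 p [ 0.206  -0.6158  0.2303] F [0.4 0.2 0.6] T [ 0.03  0.   -0.03] gap 1.002
[[-0.001  0.948  0.317]
 [ 0.002  0.317 -0.948]
 [-1.    -0.    -0.002]] [ 1.14902339  0.3991791   0.04500766  1.53786593 -0.0186706   1.20690154
 -0.05070618] 0.0187
scene dict_keys(['fx', 'fy', 'cx', 'cy', 'extrinsics']) 518.9677565333928 [[-0.388 -0.779  0.493  0.985]
 [ 0.922 -0.32   0.22   0.382]
 [-0.014  0.54   0.842  1.017]
 [ 0.     0.     0.     1.   ]]
axis {'centre': [229.4, 256.9], 'conf': 0.56} [ 5.694e-01 -5.000e-04  1.170e-01]
axis {'centre': [422.3, 219.2], 'conf': 0.5} [0.3335 0.3318 0.117 ]
lever_grip {'centre': [168.1, 250.9], 'conf': 0.55} [ 0.6171 -0.1061  0.147 ]
crank_grip {'centre': [202.9, 238.9], 'conf': 0.77} [ 0.6049 -0.0162  0.227 ]
top dict_keys(['fx', 'fy', 'cx', 'cy', 'extrinsics']) 513.8680793297484 [[-0.008  0.989 -0.15   0.262]
 [-1.    -0.008  0.002  0.167]
 [ 0.     0.15   0.989  1.403]
 [ 0.     0.     0.     1.   ]]
axis {'centre': [373.8, 187.3], 'conf': 0.82} [0.5873 0.0011 0.117 ]
lever_grip {'centre': [413.9, 176.8], 'conf': 0.7} [ 0.606  -0.0967  0.147 ]
crank_grip {'centre': [379.8, 167.6], 'conf': 0.69} [ 6.071e-01 -2.000e-04  2.270e-01]
t 0.4 p [ 0.2062 -0.6164  0.2312] F [1.1 0.1 0.3] T [-0.06 -0.02 -0.01] gap 1.0
```

View pics/scene0.png

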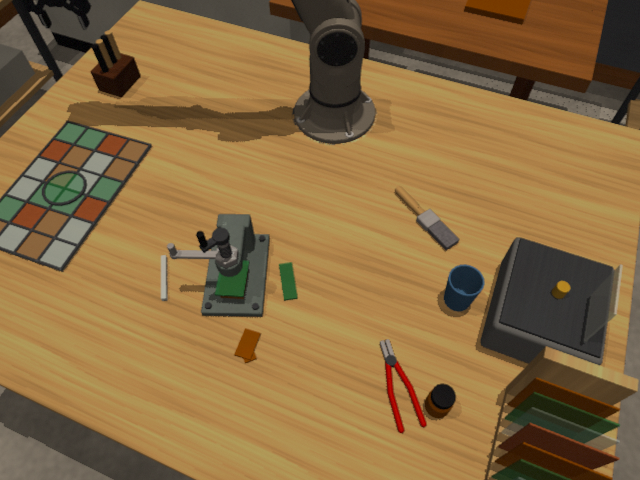

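View pics/top0.png

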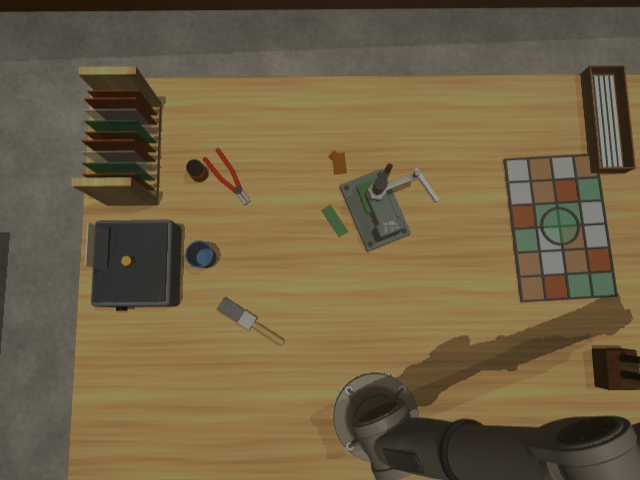

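```bash
python3 - <<'E'
import cv2,numpy as np
a=cv2.imread('pics/scene0.png')[200:330,140:320]; b=cv2.imread('pics/top0.png')[140:260,320:450]
cv2.imwrite('pics/z0.png',np.hstack([cv2.resize(a,(400,289*1),interpolation=2)[:288],cv2.resize(b,(400,369),interpolation=2)[:288]]))
E
```

```text
(no output)
```

View pics/z0.png

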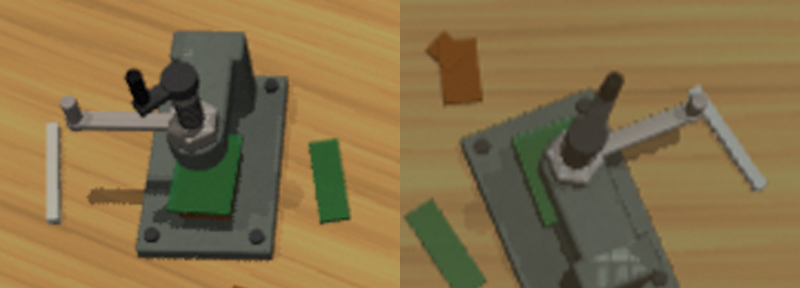

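```bash
python3 - <<'E'
from h import *
def tri(a,b):
    o1,d1=ray("scene",a); o2,d2=ray("top",b)
    A=np.c_[d1,-d2]; t=np.linalg.lstsq(A,o2-o1,rcond=None)[0]
    p,q=o1+d1*t[0],o2+d2*t[1]; return ((p+q)/2).round(4), np.linalg.norm(p-q).round(4)
print("crank top",tri((140+133/2.222,200+73/2.222),(320+213/3.077,140+78/3.077)))
print("lever top",tri((140+69/2.222,200+100/2.222),(320+295/3.077,140+96/3.077)))
print("net lever",tri((168.1,250.9),(413.9,176.8)))
print(at_z("scene",(140+69/2.222,200+100/2.222),.163),at_z("top",(320+295/3.077,140+96/3.077),.163))
print(at_z("scene",(140+133/2.222,200+73/2.222),.246),at_z("top",(320+213/3.077,140+78/3.077),.246))
# depth-based clouds above 0.08 near press
for c in ["scene","top"]:
    im,d=env.grab_frame(c);p=env.camera_params(c);E=np.array(p["extrinsics"])
    v,u=np.mgrid[:480,:640]; X=np.stack([(u-p["cx"])/p["fx"]*d,-(v-p["cy"])/p["fy"]*d,-d],-1)@E[:3,:3].T+E[:3,3]
    m=(d>0)&(X[...,2]>.1)&(X[...,0]>.4)&(X[...,0]<.75)&(abs(X[...,1])<.2)
    P=X[m]; 
    for lo,hi in [(.125,.14),(.14,.17),(.17,.2),(.2,.215),(.215,.26)]:
        s=P[(P[:,2]>lo)&(P[:,2]<=hi)]
        if len(s): print(c,lo,hi,len(s),s.mean(0).round(3),s.min(0).round(3),s.max(0).round(3))
E
```

```text
crank top (array([ 0.6059, -0.0184,  0.2474]), np.float64(0.002))
lever top (array([ 0.6134, -0.0963,  0.1698]), np.float64(0.0023))
net lever (array([ 0.6116, -0.1043,  0.1385]), np.float64(0.0128))
[ 0.61009034 -0.09891763  0.163     ] [ 0.61591692 -0.09879815  0.163     ]
[ 0.60491157 -0.01803598  0.246     ] [ 0.60675714 -0.01952963  0.246     ]
scene 0.125 0.14 620 [ 0.59  -0.034  0.134] [ 0.551 -0.106  0.125] [0.62  0.021 0.14 ]
scene 0.14 0.17 186 [ 0.594 -0.042  0.155] [ 0.567 -0.106  0.14 ] [0.618 0.01  0.17 ]
scene 0.17 0.2 111 [0.585 0.002 0.188] [ 0.565 -0.023  0.17 ] [0.615 0.013 0.2  ]
scene 0.2 0.215 317 [ 0.583 -0.005  0.206] [ 0.558 -0.028  0.2  ] [0.615 0.014 0.215]
scene 0.215 0.26 103 [ 0.607 -0.016  0.235] [ 0.599 -0.024  0.216] [ 0.613 -0.011  0.247]
top 0.125 0.14 309 [ 0.585 -0.038  0.135] [ 0.477 -0.11   0.126] [0.621 0.02  0.14 ]
top 0.14 0.17 102 [ 0.591 -0.05   0.152] [ 0.554 -0.107  0.14 ] [0.62  0.016 0.17 ]
top 0.17 0.2 17 [0.566 0.    0.187] [ 0.56  -0.018  0.17 ] [0.589 0.011 0.199]
top 0.2 0.215 189 [ 0.581 -0.006  0.207] [ 0.559 -0.028  0.2  ] [0.615 0.012 0.214]
top 0.215 0.26 49 [ 0.605 -0.019  0.239] [ 0.599 -0.026  0.217] [ 0.614 -0.013  0.25 ]
```

```bash
python3 -m handwheel '[-4,0,0,-8, -7,2.5,-1.6,-16, -7,6.5,-4.3,-24, -7,10.5,-6.9,-32, -7,14.5,-9.5,-40, -7,18.5,-12.2,-48, -7,22.5,-14.8,-56, -7,26.5,-17.4,-64, -7,30.5,-20.1,-72, -7,34.5,-22.7,-80]' 150 20; python3 - <<'E'
from h import *
s=st();print(R.from_quat(s["orientation"]).as_matrix().round(3), np.round(s["q"],2))
t=np.array([.613,-.098,.30])-s["eef_pos"]
print(R.from_quat(s["orientation"]).inv().apply(t)*100)
E
```

```text
clock: 1.5
eef_pos: [0.4623, -0.29, 0.3017]
orientation: [-0.055, 0.705, 0.054, 0.705]
force: [0.0, -0.6, 1.0]
finger_gap: 0.412
t 1.5 p [ 0.4623 -0.29    0.3017] F [ 0.  -0.6  1. ] T [-0.05 -0.04 -0.01] gap 0.412
[[ 0.001 -0.153  0.988]
 [-0.001  0.988  0.153]
 [-1.    -0.001  0.001]] [ 0.81  0.18 -0.37  1.68  0.07  1.29  0.57]
[ 0.16439141 16.66516252 17.83915338]
```

```bash
python3 -m handwheel '[0,3,3.3,-5, 0,6.5,7,-11, 0,10,10.7,-11, 0,13.5,14.4,-11, 0,16.7,17.8,-11, 0,16.7,17.8,-11]' ; python3 - <<'E'
from h import *
s=st();print(R.from_quat(s["orientation"]).as_matrix().round(3), np.round(s["q"],2))
im,d=save("wrist","w1.png")
for q,z in [("lever_grip",.147),("crank_grip",.227),("axis",.117)]:
    for r in env.place_of("wrist",q)[:2]: print(q,r,at_z("wrist",r["centre"],z).round(4))
E
```

```text
clock: 2.1
eef_pos: [0.6156, -0.088, 0.3015]
orientation: [-0.124, 0.694, 0.128, 0.697]
force: [-1.0, 0.5, -0.6]
finger_gap: 0.408
t 2.1 p [ 0.6156 -0.088   0.3015] F [-1.   0.5 -0.6] T [0.04 0.07 0.05] gap 0.408
[[ 0.003 -0.351  0.936]
 [ 0.006  0.936  0.351]
 [-1.     0.004  0.005]] [ 0.48  0.34 -0.53  1.5   0.17  1.35  0.29]
lever_grip {'centre': [310.8, 234.0], 'conf': 0.85} [ 0.6096 -0.1093  0.147 ]
crank_grip {'centre': [347.5, 140.2], 'conf': 0.8} [ 0.6039 -0.0294  0.227 ]
```

View pics/w1.png

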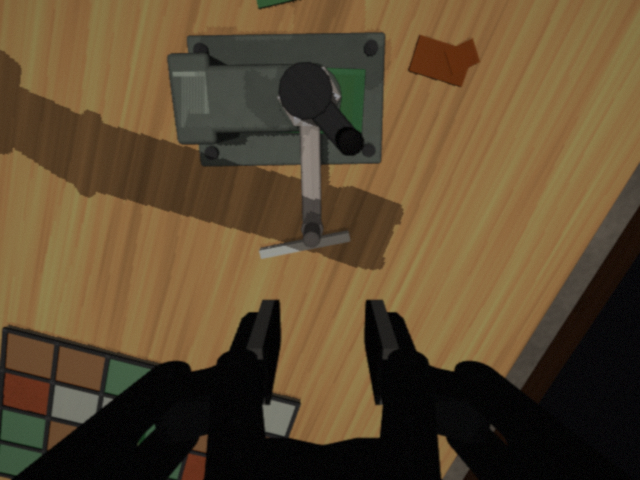

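```bash
python3 - <<'E'
from h import *
for i in range(2):
    s=st(); im,d=env.grab_frame("wrist")
    for q,z in [("lever_grip",.147),("crank_grip",.227),("axis",.117)]:
        for r in env.place_of("wrist",q)[:1]: print(q,r,at_z("wrist",r["centre"],z).round(4))
p=env.camera_params("wrist");E=np.array(p["extrinsics"]);print(E.round(3))
v,u=np.mgrid[:480,:640]; X=np.stack([(u-p["cx"])/p["fx"]*d,-(v-p["cy"])/p["fy"]*d,-d],-1)@E[:3,:3].T+E[:3,3]
for (a,b) in [(311,232),(311,236),(347,140),(305,92),(312,200)]: print(a,b,X[b,a].round(4))
m=(d>0)&(v<290)
for lo,hi in [(.125,.14),(.155,.17),(.195,.215),(.236,.26)]:
    k=m&(X[...,2]>lo)&(X[...,2]<hi)&(X[...,0]>.4)
    if k.any(): P=X[k]; print(lo,len(P),P.mean(0).round(4),P.min(0).round(4),P.max(0).round(4), u[k].mean(),v[k].mean())
E
```

```text
t 2.3 p [ 0.612  -0.0995  0.3015] F [-0.4 -0.3 -0.2] T [-0.    0.01  0.02] gap 0.407
lever_grip {'centre': [322.4, 220.1], 'conf': 0.7} [ 0.6135 -0.0992  0.147 ]
crank_grip {'centre': [361.1, 121.4], 'conf': 0.89} [ 0.6072 -0.0191  0.227 ]
t 2.5 p [ 0.612  -0.0995  0.3018] F [ 0.5 -0.4 -0.4] T [-0.01  0.02  0.05] gap 0.412
lever_grip {'centre': [321.0, 220.9], 'conf': 0.95} [ 0.6131 -0.0989  0.147 ]
crank_grip {'centre': [359.3, 122.2], 'conf': 0.91} [ 0.6067 -0.0185  0.227 ]
[[ 0.941 -0.32  -0.109  0.586]
 [ 0.338  0.892  0.299 -0.021]
 [ 0.001 -0.319  0.948  0.444]
 [ 0.     0.     0.     1.   ]]
311 232 [ 0.6193 -0.1513  0.0092]
311 236 [ 0.6209 -0.1559  0.0097]
347 140 [ 0.621  -0.0375  0.0183]
305 92 [ 0.573  -0.0131  0.2061]
312 200 [ 0.6015 -0.0877  0.1327]
0.125 2515 [ 0.5935 -0.049   0.1344] [ 0.5535 -0.1052  0.1275] [0.6229 0.0126 0.1399] 318.5403578528827 150.77455268389662
0.155 269 [ 0.6134 -0.0975  0.1617] [ 0.6071 -0.1049  0.1551] [ 0.6202 -0.0913  0.1648] 321.59479553903344 225.07434944237917
0.195 3386 [ 0.5806 -0.0037  0.205 ] [ 0.5596 -0.0269  0.1955] [0.6119 0.0147 0.2149] 322.6069108092144 79.97578263437684
0.236 636 [ 0.607  -0.0172  0.2434] [ 0.6004 -0.0241  0.2361] [ 0.6142 -0.0103  0.246 ] 363.5660377358491 120.95597484276729
```

```bash
python3 -m handwheel '[4,0.1,0.2,0, 8,0.1,0.2,0, 10,0.1,0.2,0, 12,0.1,0.2,0, 13,0.1,0.2,0,13,0.1,0.2,0]' ; python3 - <<'E'
from h import *
s=st()
im,d=save("wrist","w2.png"); im,d=save("scene","s2.png"); st()
E
```

```text
clock: 3.3
eef_pos: [0.613, -0.0969, 0.1704]
orientation: [-0.121, 0.697, 0.121, 0.696]
force: [-0.4, -0.0, -0.2]
finger_gap: 0.412
t 3.3 p [ 0.613  -0.0969  0.1704] F [-0.4 -0.  -0.2] T [-0.03  0.01  0.01] gap 0.412
t 3.4 p [ 0.6146 -0.0968  0.1727] F [ 0.2 -0.2  0.8] T [-0.03  0.   -0.03] gap 0.409
```

View pics/w2.png

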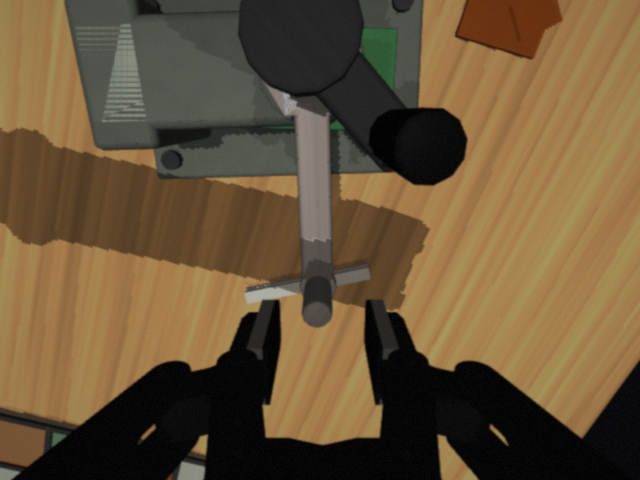

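View pics/s2.png

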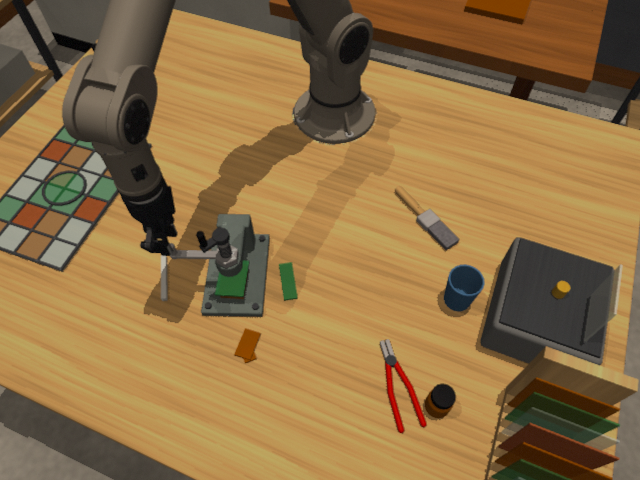

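```bash
python3 -m handwheel '[1.5,0,0,0, 2.6,0,0,0, 2.6,0,0,0,2.6,0,0,0]' 190; python3 -m handwheel '[0,0.04,0.92,-5, 0,0.16,1.82,-10, 0,0.36,2.72,-15, 0,0.63,3.59,-20, 0,0.63,3.59,-20]'; python3 - <<'E'
from h import *
s=st();p=s["eef_pos"][:2]-np.array([.5755,0]);print(np.hypot(*p),np.degrees(np.arctan2(p[1],p[0])),R.from_quat(s["orientation"]).as_matrix().round(3))
E
```

```text
clock: 3.8
eef_pos: [0.6241, -0.095, 0.1599]
orientation: [-0.124, 0.688, 0.119, 0.705]
force: [-3.5, 1.7, 44.4]
finger_gap: 0.257
clock: 4.3
eef_pos: [0.6568, -0.0757, 0.1609]
orientation: [-0.245, 0.656, 0.237, 0.673]
force: [-1.2, -0.5, 0.8]
finger_gap: 0.256
t 4.3 p [ 0.6568 -0.0757  0.1609] F [-1.2 -0.5  0.8] T [ 0.07 -0.02 -0.02] gap 0.256
0.11107929133713769 -42.93827032796796 [[ 0.027 -0.641  0.767]
 [-0.001  0.768  0.641]
 [-1.    -0.018  0.019]]
```

```bash
python3 -m handwheel '[-3,0,0,0,-3,0,0,0,-3,0,0,0]' 150; python3 - <<'E'
from h import *
s=st();save("wrist","w3.png")
s=st();im,d=env.grab_frame("wrist");p=env.camera_params("wrist");E=np.array(p["extrinsics"])
for q,z in [("lever_grip",.147),("crank_grip",.227)]:
    for r in env.place_of("wrist",q)[:1]: print(q,r,at_z("wrist",r["centre"],z).round(4))
v,u=np.mgrid[:480,:640]; X=np.stack([(u-p["cx"])/p["fx"]*d,-(v-p["cy"])/p["fy"]*d,-d],-1)@E[:3,:3].T+E[:3,3]
k=(d>0)&(v<310)&(X[...,2]>.155)&(X[...,2]<.166)
P=X[k];print(len(P),P.mean(0).round(4),P.min(0).round(4),P.max(0).round(4),u[k].mean(),v[k].mean())
print(R.from_quat(s["orientation"]).as_matrix().round(3))
E
```

```text
clock: 4.6
eef_pos: [0.6563, -0.0759, 0.1917]
orientation: [-0.245, 0.656, 0.236, 0.674]
force: [0.3, -0.1, -0.6]
finger_gap: 0.412
t 4.6 p [ 0.6563 -0.0759  0.1917] F [ 0.3 -0.1 -0.6] T [-0.03  0.09 -0.04] gap 0.412
t 4.65 p [ 0.6557 -0.076   0.1907] F [-0.9 -0.5 -0.7] T [0.1  0.08 0.01] gap 0.412
lever_grip {'centre': [242.8, 264.2], 'conf': 0.78} [ 0.6213 -0.0959  0.147 ]
698 [ 0.6207 -0.0946  0.161 ] [ 0.6142 -0.1028  0.1551] [ 0.6278 -0.0887  0.1637] 238.23638968481376 272.4885386819484
[[ 0.026 -0.64   0.768]
 [-0.002  0.768  0.64 ]
 [-1.    -0.018  0.019]]
```

View pics/w3.png

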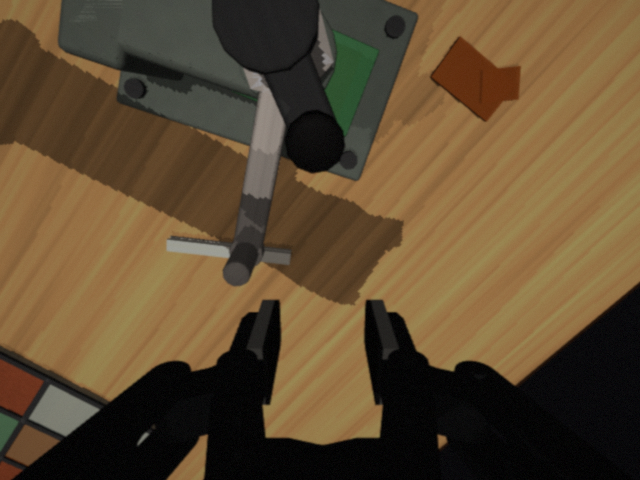

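```bash
python3 -m handwheel '[0,0.4,-2,7, 0,0.74,-3.9,14, 0,0.74,-3.95,14, 0,0.74,-3.95,14,0,0.74,-3.95,14]'; python3 - <<'E'
from h import *
s=st();save("wrist","w4.png")
s=st();im,d=env.grab_frame("wrist");p=env.camera_params("wrist");E=np.array(p["extrinsics"])
v,u=np.mgrid[:480,:640]; X=np.stack([(u-p["cx"])/p["fx"]*d,-(v-p["cy"])/p["fy"]*d,-d],-1)@E[:3,:3].T+E[:3,3]
k=(d>0)&(v<330)&(X[...,2]>.155)&(X[...,2]<.166)&(abs(u-322)<40)
P=X[k];print(len(P),P.mean(0).round(4),P.min(0).round(4),P.max(0).round(4),u[k].mean(),v[k].mean())
Rm=R.from_quat(s["orientation"]);print(Rm.as_matrix().round(3));print(Rm.inv().apply(P.mean(0)-s["eef_pos"])*100)
E
```

```text
clock: 5.3
eef_pos: [0.6209, -0.0947, 0.189]
orientation: [-0.161, 0.68, 0.156, 0.698]
force: [0.1, -0.4, 1.1]
finger_gap: 0.413
t 5.3 p [ 0.6209 -0.0947  0.189 ] F [ 0.1 -0.4  1.1] T [-0.01  0.02 -0.01] gap 0.413
t 5.35 p [ 0.6209 -0.0946  0.189 ] F [ 0.1 -0.4 -0.8] T [-0.    0.01  0.02] gap 0.409
679 [ 0.6207 -0.0947  0.1614] [ 0.6144 -0.1027  0.155 ] [ 0.6283 -0.0887  0.1641] 317.3210603829161 289.1354933726068
[[ 0.025 -0.437  0.899]
 [-0.001  0.899  0.437]
 [-1.    -0.012  0.023]]
[ 2.75520958  0.03618151 -0.08230466]
```

View pics/w4.png

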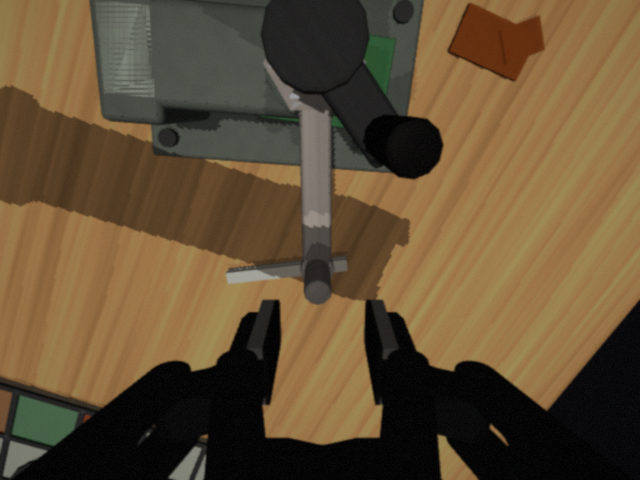

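```bash
python3 -m handwheel '[1.5,0,-0.3,0, 2.5,0,-0.3,0, 3.5,0,-0.3,0, 4.4,0,-0.3,0, 4.4,0,-0.3,0]' 150; python3 - <<'E'
from h import *
s=st();save("wrist","w5.png");st()
E
```

```text
clock: 5.9
eef_pos: [0.6181, -0.0959, 0.1428]
orientation: [-0.16, 0.681, 0.157, 0.697]
force: [0.1, -0.1, 0.2]
finger_gap: 0.414
t 5.9 p [ 0.6181 -0.0959  0.1428] F [ 0.1 -0.1  0.2] T [0.   0.05 0.02] gap 0.414
t 5.95 p [ 0.6188 -0.0959  0.1438] F [-0.5 -0.8  0.8] T [-0.06 -0.01 -0.01] gap 0.409
```

View pics/w5.png

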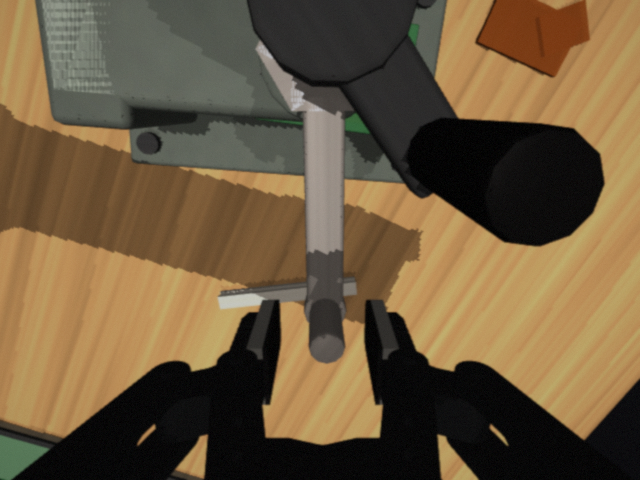

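```bash
python3 -m handwheel '[0,0,0,0, 0,0,0,0, 0,0.04,0.92,-5, 0,0.16,1.82,-10, 0,0.16,1.82,-10]' 190; python3 - <<'E'
from h import *
s=st();p=s["eef_pos"][:2]-np.array([.5755,0]);print(np.hypot(*p),np.degrees(np.arctan2(p[1],p[0])),R.from_quat(s["orientation"]).as_matrix().round(3))
E
```

```text
clock: 6.45
eef_pos: [0.6341, -0.0874, 0.1442]
orientation: [-0.221, 0.665, 0.215, 0.68]
force: [-2.0, -1.5, 0.9]
finger_gap: 0.26
t 6.45 p [ 0.6341 -0.0874  0.1442] F [-2.  -1.5  0.9] T [-0.37  0.46  0.02] gap 0.26
0.10521731311287746 -56.179313474524974 [[ 0.022 -0.587  0.809]
 [-0.002  0.81   0.587]
 [-1.    -0.014  0.017]]
```

```bash
python3 -m handwheel '[0,0.04,0.92,-5, 0,0.16,1.82,-10, 0,0.36,2.72,-15, 0,0.63,3.59,-20, 0,0.98,4.44,-25, 0,1.41,5.25,-30, 0,1.9,6.02,-35, 0,2.46,6.75,-40, 0,3.08,7.42,-45, 0,3.08,7.42,-45]'; python3 - <<'E'
from h import *
s=st();p=s["eef_pos"][:2]-np.array([.5755,0]);print(np.hypot(*p),np.degrees(np.arctan2(p[1],p[0])),R.from_quat(s["orientation"]).as_matrix().round(3),s["q"])
save("wrist","w6.png")
E
```

```text
clock: 7.45
eef_pos: [0.6759, -0.0207, 0.1444]
orientation: [-0.464, 0.533, 0.452, 0.543]
force: [0.1, -2.8, -2.4]
finger_gap: 0.256
t 7.45 p [ 0.6759 -0.0207  0.1444] F [ 0.1 -2.8 -2.4] T [-0.58 -0.01 -0.07] gap 0.256
0.10254191846578992 -11.658318253796303 [[ 0.022 -0.987  0.159]
 [-0.004  0.159  0.987]
 [-1.    -0.022 -0.001]] [ 0.45953761  0.59091814 -0.71941072  1.5644057   0.42748412  1.12524081
  1.05584919]
```

View pics/w6.png

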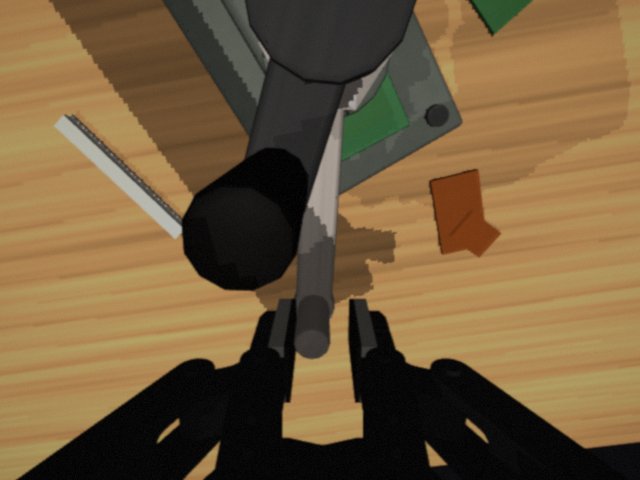

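```bash
python3 -m handwheel '[0,0,-0.3,0, -3,0,-0.3,0, -8,0,-0.3,0, -12.8,0,-0.3,0, -12.8,3.5,-0.3,0, -12.8,6.8,-0.3,0, -12.8,6.8,-0.3,0, -12.8,6.8,-0.3,0]' 140; cat >> h.py <<'E'
def crank(name=None,zlo=.215,zhi=.265,um=330,w=110):
    s=st();im,d=env.grab_frame("wrist")
    if name: cv2.imwrite("pics/"+name,im[:,:,::-1])
    p=env.camera_params("wrist");E=np.array(p["extrinsics"])
    v,u=np.mgrid[:480,:640]; X=np.stack([(u-p["cx"])/p["fx"]*d,-(v-p["cy"])/p["fy"]*d,-d],-1)@E[:3,:3].T+E[:3,3]
    k=(d>0)&(v<um)&(abs(u-322)<w)&(X[...,2]>zlo)&(X[...,2]<zhi)
    P=X[k]; zt=np.percentile(P[:,2],98); T=P[P[:,2]>zt-.004]
    print(len(P),"top",zt.round(4),"ctr",T.mean(0).round(4),T.min(0).round(4),T.max(0).round(4))
    Rm=R.from_quat(s["orientation"]); print("tool cm",(Rm.inv().apply(T.mean(0)-s["eef_pos"])*100).round(2)); print(Rm.as_matrix().round(3))
E
python3 - <<'E'
from h import *
crank("w7.png")
E
```

```text
clock: 8.3
eef_pos: [0.6056, -0.0117, 0.272]
orientation: [-0.464, 0.533, 0.451, 0.544]
force: [0.3, 0.6, -0.3]
finger_gap: 0.451
t 8.3 p [ 0.6056 -0.0117  0.272 ] F [ 0.3  0.6 -0.3] T [ 0.   -0.01 -0.02] gap 0.451
1067 top 0.2445 ctr [ 0.6066 -0.0185  0.2433] [ 0.6003 -0.0256  0.2405] [ 0.6136 -0.0117  0.2453]
tool cm [ 2.88 -0.14 -0.66]
[[ 0.024 -0.987  0.161]
 [-0.004  0.161  0.987]
 [-1.    -0.024  0.   ]]
```

View pics/w7.png

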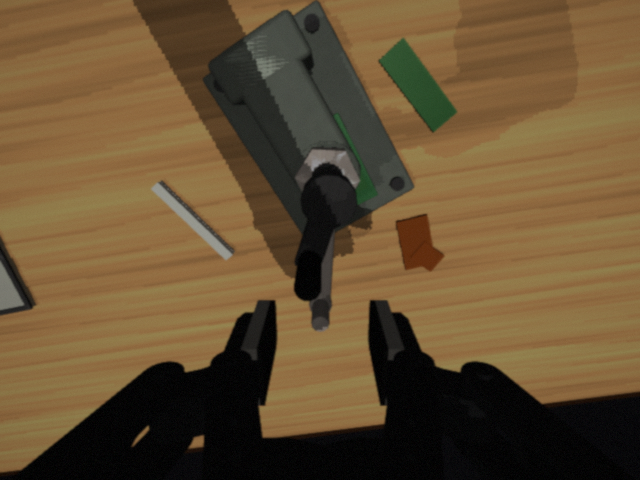

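```bash
python3 -m handwheel '[0,-0.1,-0.75,0, 0.5,-0.1,-0.75,0, 2.5,-0.1,-0.75,0, 4.5,-0.1,-0.75,0, 5.9,-0.1,-0.75,0, 5.9,-0.1,-0.75,0]' 140; python3 - <<'E'
from h import *
st();save("wrist","w8.png")
E
```

```text
clock: 8.95
eef_pos: [0.6062, -0.0203, 0.2101]
orientation: [-0.463, 0.534, 0.453, 0.544]
force: [-1.0, -0.2, -0.0]
finger_gap: 0.449
t 8.95 p [ 0.6062 -0.0203  0.2101] F [-1.  -0.2 -0. ] T [ 0.    0.04 -0.02] gap 0.449
```

View pics/w8.png

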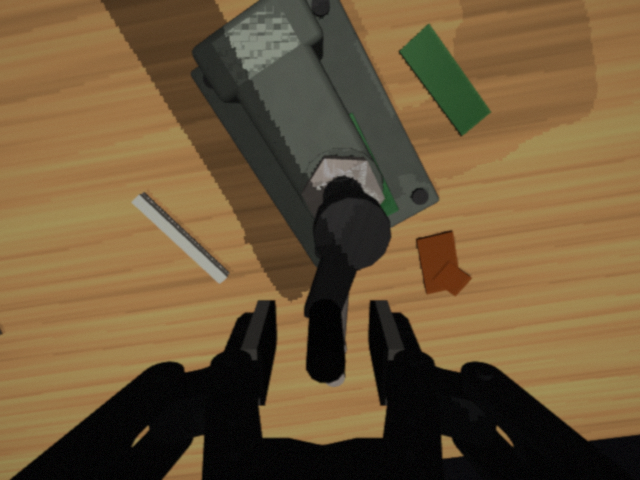

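```bash
python3 -m handwheel '[-0.3,0,0,0, -0.3,0,0,0, -0.3,0,0,0, -0.3,0,0,0, -0.3,0,0,0]' 255 25; python3 - <<'E'
from h import *
s=st();print(R.from_quat(s["orientation"]).as_matrix().round(3))
p=s["eef_pos"]+R.from_quat(s["orientation"]).as_matrix()[:,0]*(-.019)-np.array([.5755,0,0]);print(np.hypot(p[0],p[1]),np.degrees(np.arctan2(p[1],p[0])))
E
```

```text
clock: 9.5
eef_pos: [0.6081, -0.0197, 0.2161]
orientation: [-0.464, 0.533, 0.451, 0.545]
force: [-0.4, 0.3, 6.2]
finger_gap: 0.151
t 9.5 p [ 0.6081 -0.0197  0.2161] F [-0.4  0.3  6.2] T [ 0.12 -0.06  0.05] gap 0.151
[[ 0.025 -0.986  0.162]
 [-0.002  0.162  0.987]
 [-1.    -0.025  0.002]]
0.037637719905703894 -31.44136616896626
```

```bash
cat >> h.py <<'E'
AX=np.array([.5755,0.])
def crows(step,n,a0=None,Rr=.036,dirn=-1,ax=None):
    """print suggested rows: circle from current angle about axis"""
    ax=AX if ax is None else np.array(ax)
    s=st();M=R.from_quat(s["orientation"]).as_matrix(); pin=s["eef_pos"]-M[:,0]*.019
    d=pin[:2]-ax; a=np.degrees(np.arctan2(d[1],d[0])); r=np.hypot(*d)
    f=s["force"]; th=np.radians(a); print("ang",a.round(1),"r",(r*1e3).round(1),"z",pin[2].round(4),"Ftan_cw",round(-(f@[ -np.sin(th),np.cos(th),0])*dirn*-1,2),"Frad",round(f@[np.cos(th),np.sin(th),0],2))
    a=a if a0 is None else a0
    out=[]
    for i in range(1,n+1):
        t=np.radians(a+dirn*step*i); w=np.r_[ax+Rr*np.array([np.cos(t),np.sin(t)])-pin[:2],-.0019*np.radians(step*i) if dirn<0 else 0]
        out.append([round(float(x)*100,2) for x in M.T@w]+[0])
    print(", ".join(",".join(str(x) for x in o) for o in out))
E
python3 - <<'E'
from h import *
crows(10,8)
E
```

```text
t 9.5 p [ 0.6081 -0.0197  0.2161] F [-0.4  0.3  6.2] T [ 0.12 -0.06  0.05] gap 0.151
ang -31.4 r 37.6 z 0.2351 Ftan_cw 0.01 Frad -0.49
0.02,0.44,-0.5,0, 0.04,0.82,-1.0,0, 0.07,1.28,-1.42,0, 0.09,1.81,-1.77,0, 0.1,2.38,-2.01,0, 0.12,3.0,-2.15,0, 0.14,3.62,-2.18,0, 0.16,4.25,-2.1,0
```

```bash
sed -i 's/round(-(f@\[ -np.sin(th),np.cos(th),0\])\*dirn\*-1,2)/round(f@[-np.sin(th),np.cos(th),0],2)/' h.py; python3 -m handwheel '[0.02,0.44,-0.5,0, 0.04,0.82,-1.0,0, 0.07,1.28,-1.42,0, 0.09,1.81,-1.77,0, 0.1,2.38,-2.01,0, 0.12,3.0,-2.15,0]'; python3 - <<'E'
from h import *
crows(10,10)
E
```

```text
clock: 10.1
eef_pos: [0.576, -0.0391, 0.2142]
orientation: [-0.465, 0.533, 0.449, 0.546]
force: [3.3, -3.3, -0.5]
finger_gap: 0.154
t 10.1 p [ 0.576  -0.0391  0.2142] F [ 3.3 -3.3 -0.5] T [-0.69 -0.69 -0.01] gap 0.154
ang -90.0 r 39.0 z 0.2332 Ftan_cw 3.31 Frad 3.25
0.01,0.68,0.25,0, 0.03,1.3,0.31,0, 0.05,1.91,0.48,0, 0.06,2.47,0.75,0, 0.08,2.98,1.11,0, 0.1,3.42,1.56,0, 0.12,3.78,2.08,0, 0.15,4.04,2.65,0, 0.18,4.2,3.26,0, 0.21,4.25,3.88,0
```

```bash
sed -i 's/^AX=.*/AX=np.array([.5757,-.0033])/' h.py; python3 - <<'E'
from h import *
crows(10,10)
E
```

```text
t 10.1 p [ 0.576  -0.0391  0.2142] F [ 3.3 -3.3 -0.5] T [-0.69 -0.69 -0.01] gap 0.154
ang -90.3 r 35.7 z 0.2332 Ftan_cw 3.33 Frad 3.23
0.02,0.62,-0.08,0, 0.03,1.25,-0.01,0, 0.05,1.85,0.16,0, 0.06,2.42,0.43,0, 0.08,2.93,0.8,0, 0.1,3.36,1.25,0, 0.13,3.72,1.77,0, 0.15,3.97,2.34,0, 0.18,4.13,2.95,0, 0.21,4.17,3.58,0
```

```bash
python3 -m handwheel '[0.02,0.62,-0.08,0, 0.03,1.25,-0.01,0, 0.05,1.85,0.16,0, 0.06,2.42,0.43,0, 0.08,2.93,0.8,0, 0.1,3.36,1.25,0, 0.13,3.72,1.77,0, 0.15,3.97,2.34,0, 0.18,4.13,2.95,0]'; python3 - <<'E'
from h import *
crows(8,6)
E
```

```text
clock: 11.0
eef_pos: [0.5399, -0.0036, 0.2112]
orientation: [-0.465, 0.534, 0.449, 0.545]
force: [4.3, -3.7, -1.1]
finger_gap: 0.158
t 11.0 p [ 0.5399 -0.0036  0.2112] F [ 4.3 -3.7 -1.1] T [-0.69 -0.76  0.02] gap 0.158
ang -179.7 r 36.3 z 0.2302 Ftan_cw 3.67 Frad -4.26
0.02,0.02,0.51,0, 0.05,-0.0,1.01,0, 0.08,-0.09,1.5,0, 0.11,-0.25,1.98,0, 0.14,-0.47,2.43,0, 0.17,-0.75,2.84,0
```

```bash
sed -i 's/^AX=.*/AX=np.array([.5763,-.0040])/' h.py; python3 -m handwheel '[0.02,0,0.5,0, 0.05,-0.05,1,0, 0.08,-0.15,1.47,0, 0.1,-0.32,1.94,0]'; python3 - <<'E'
from h import *
crows(7.5,4)
E
```

```text
clock: 11.4
eef_pos: [0.5453, 0.0156, 0.2101]
orientation: [-0.464, 0.535, 0.449, 0.544]
force: [-2.5, -1.2, 3.8]
finger_gap: 0.154
t 11.4 p [0.5453 0.0156 0.2101] F [-2.5 -1.2  3.8] T [-0.47  0.48 -0.01] gap 0.154
ang 147.9 r 37.1 z 0.2291 Ftan_cw 2.38 Frad 1.5
0.03,-0.31,0.38,0, 0.06,-0.57,0.77,0, 0.09,-0.88,1.12,0, 0.13,-1.24,1.43,0
```

```bash
python3 -m handwheel '[0.03,-0.31,0.38,0, 0.06,-0.57,0.77,0, 0.09,-0.88,1.12,0, 0.13,-1.24,1.43,0]'; python3 - <<'E'
from h import *
crows(7.5,4)
E
```

```text
clock: 11.8
eef_pos: [0.5598, 0.0289, 0.209]
orientation: [-0.464, 0.534, 0.45, 0.544]
force: [-2.9, 0.4, 4.5]
finger_gap: 0.153
t 11.8 p [0.5598 0.0289 0.209 ] F [-2.9  0.4  4.5] T [ 0.01  0.71 -0.02] gap 0.153
ang 117.2 r 37.1 z 0.228 Ftan_cw 2.43 Frad 1.7
0.04,-0.46,0.17,0, 0.07,-0.89,0.37,0, 0.11,-1.33,0.51,0, 0.14,-1.8,0.6,0
```

```bash
python3 -m handwheel '[0.04,-0.46,0.17,0, 0.07,-0.89,0.37,0, 0.11,-1.33,0.51,0, 0.15,-1.8,0.6,0]'; python3 - <<'E'
from h import *
crows(7.5,4)
E
```

```text
clock: 12.2
eef_pos: [0.5791, 0.0326, 0.2079]
orientation: [-0.464, 0.534, 0.451, 0.545]
force: [-3.7, 1.8, 4.1]
finger_gap: 0.153
t 12.2 p [0.5791 0.0326 0.2079] F [-3.7  1.8  4.1] T [ 0.31  0.62 -0.03] gap 0.153
ang 86.4 r 36.8 z 0.2269 Ftan_cw 3.81 Frad 1.53
0.04,-0.48,-0.06,0, 0.07,-0.95,-0.11,0, 0.11,-1.4,-0.21,0, 0.14,-1.84,-0.38,0
```

```bash
python3 -m handwheel '[0.04,-0.48,-0.06,0, 0.07,-0.95,-0.11,0]'; python3 - <<'E'
from h import *
crows(7.5,4)
E
```

```text
clock: 12.4
eef_pos: [0.5889, 0.0304, 0.2074]
orientation: [-0.464, 0.534, 0.451, 0.545]
force: [-2.6, 2.7, 3.3]
finger_gap: 0.153
t 12.4 p [0.5889 0.0304 0.2074] F [-2.6  2.7  3.3] T [ 0.44  0.54 -0.  ] gap 0.153
ang 70.6 r 36.5 z 0.2264 Ftan_cw 3.39 Frad 1.66
0.04,-0.45,-0.16,0, 0.07,-0.89,-0.33,0, 0.11,-1.3,-0.56,0, 0.14,-1.68,-0.84,0
```

Not rising; continue.

```bash
python3 -m handwheel '[0.04,-0.45,-0.16,0, 0.07,-0.89,-0.33,0, 0.11,-1.3,-0.56,0]'; python3 - <<'E'
from h import *
crows(7.5,4)
E
```

```text
clock: 12.7
eef_pos: [0.6013, 0.0225, 0.2066]
orientation: [-0.464, 0.534, 0.451, 0.545]
force: [-2.9, 2.4, 4.3]
finger_gap: 0.153
t 12.7 p [0.6013 0.0225 0.2066] F [-2.9  2.4  4.3] T [ 0.34  0.59 -0.04] gap 0.153
ang 47.3 r 36.2 z 0.2256 Ftan_cw 3.73 Frad -0.18
0.03,-0.37,-0.3,0, 0.07,-0.7,-0.63,0, 0.1,-0.99,-1.0,0, 0.13,-1.23,-1.4,0
```

```bash
python3 -m handwheel '[0.03,-0.37,-0.3,0, 0.07,-0.7,-0.63,0, 0.1,-0.99,-1.0,0, 0.13,-1.23,-1.4,0]'; python3 - <<'E'
from h import *
crows(7.5,4)
E
```

```text
clock: 13.1
eef_pos: [0.611, 0.0062, 0.2056]
orientation: [-0.464, 0.534, 0.451, 0.545]
force: [-4.4, 1.9, 4.5]
finger_gap: 0.152
t 13.1 p [0.611  0.0062 0.2056] F [-4.4  1.9  4.5] T [ 0.4   0.95 -0.03] gap 0.152
ang 16.7 r 35.7 z 0.2246 Ftan_cw 3.08 Frad -3.69
0.03,-0.2,-0.42,0, 0.06,-0.32,-0.88,0, 0.08,-0.38,-1.35,0, 0.11,-0.38,-1.82,0
```

```bash
python3 -m handwheel '[0.04,-0.14,-0.42,0, 0.07,-0.24,-0.87,0, 0.11,-0.29,-1.33,0, 0.15,-0.29,-1.8,0]'; python3 - <<'E'
from h import *
crows(7.5,4,Rr=.0355)
E
```

```text
clock: 13.5
eef_pos: [0.6112, -0.0117, 0.2046]
orientation: [-0.464, 0.533, 0.451, 0.545]
force: [-3.2, 3.1, 5.3]
finger_gap: 0.155
t 13.5 p [ 0.6112 -0.0117  0.2046] F [-3.2  3.1  5.3] T [0.75 0.65 0.07] gap 0.155
ang -12.5 r 35.3 z 0.2236 Ftan_cw 2.36 Frad -3.79
0.02,0.03,-0.46,0, 0.05,0.15,-0.91,0, 0.07,0.32,-1.34,0, 0.08,0.55,-1.75,0
```

```bash
python3 -m handwheel '[0.03,0.07,-0.44,0, 0.06,0.2,-0.88,0, 0.1,0.38,-1.3,0, 0.13,0.61,-1.71,0]'; python3 - <<'E'
from h import *
crows(7.5,4,Rr=.0355)
E
```

```text
clock: 13.9
eef_pos: [0.6032, -0.0271, 0.2037]
orientation: [-0.464, 0.532, 0.451, 0.546]
force: [-1.1, 5.2, 5.5]
finger_gap: 0.153
t 13.9 p [ 0.6032 -0.0271  0.2037] F [-1.1  5.2  5.5] T [1.11 0.11 0.  ] gap 0.153
ang -41.1 r 35.1 z 0.2227 Ftan_cw 3.19 Frad -4.26
0.02,0.23,-0.4,0, 0.03,0.55,-0.74,0, 0.05,0.91,-1.04,0, 0.06,1.3,-1.28,0
```

```bash
sed -i 's/^AX=.*/AX=np.array([.5758,-.0033])/' h.py; python3 -m handwheel '[0.03,0.27,-0.34,0, 0.07,0.58,-0.67,0, 0.1,0.94,-0.97,0, 0.13,1.32,-1.21,0]'; python3 - <<'E'
from h import *
crows(7.5,4,Rr=.0353)
E
```

```text
clock: 14.3
eef_pos: [0.5926, -0.0353, 0.2034]
orientation: [-0.466, 0.528, 0.449, 0.549]
force: [9.4, 6.1, 0.0]
finger_gap: 0.153
t 14.3 p [ 0.5926 -0.0353  0.2034] F [9.4 6.1 0. ] T [ 1.29 -1.78  0.03] gap 0.153
ang -63.4 r 35.8 z 0.2224 Ftan_cw 11.14 Frad -1.29
0.01,0.42,-0.2,0, 0.02,0.84,-0.39,0, 0.02,1.29,-0.53,0, 0.03,1.74,-0.61,0
```

```bash
python3 - <<'E'
from h import *
save("wrist","w9.png");crows(7.5,1);save("scene","s9.png");crows(7.5,1)
a=cv2.imread('pics/s9.png')[180:330,120:320];cv2.imwrite('pics/s9z.png',cv2.resize(a,(800,600),interpolation=2))
E
```

```text
t 14.35 p [ 0.5919 -0.0357  0.2033] F [7.1 6.6 2.4] T [ 1.34 -1.44  0.04] gap 0.152
ang -64.7 r 35.9 z 0.2223 Ftan_cw 9.29 Frad -2.93
0.01,0.4,-0.25,0
t 14.4 p [ 0.5919 -0.0357  0.2034] F [6.7 5.9 1.3] T [ 1.21 -1.23  0.04] gap 0.158
ang -64.5 r 35.9 z 0.2223 Ftan_cw 8.58 Frad -2.4
0.01,0.4,-0.25,0
```

View pics/w9.png

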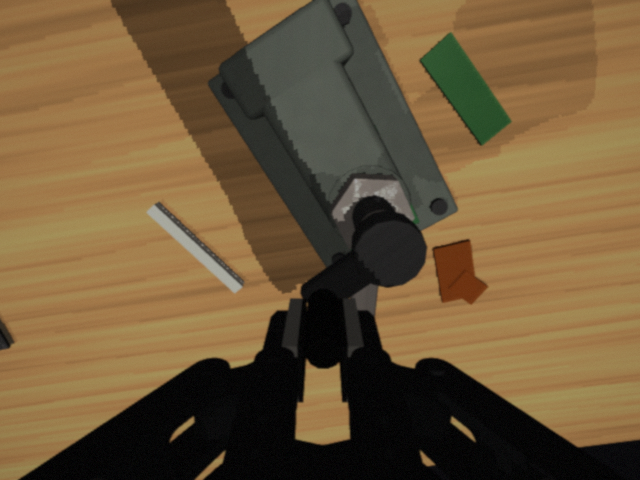

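View pics/s9z.png

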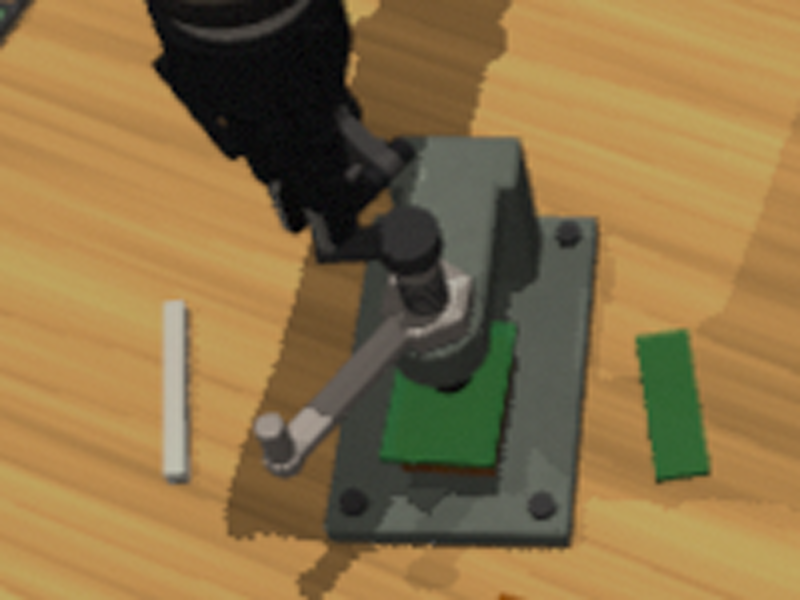

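```bash
python3 -m handwheel '[0,0,0,0, 0,0,0,0, 0,0,0,0]'; python3 - <<'E'
from h import *
print(at_z("scene",(188.7,285),.163))
crows(7.5,3,dirn=1)
E
```

```text
clock: 14.7
eef_pos: [0.5924, -0.0354, 0.2033]
orientation: [-0.466, 0.528, 0.449, 0.549]
force: [2.1, 4.8, 1.7]
finger_gap: 0.154
[ 0.67286529 -0.02233523  0.163     ]
t 14.7 p [ 0.5924 -0.0354  0.2033] F [2.1 4.8 1.7] T [ 0.88 -0.24  0.14] gap 0.154
ang -63.7 r 35.9 z 0.2223 Ftan_cw 4.0 Frad -3.33
0.02,-0.37,0.29,0, 0.03,-0.69,0.63,0, 0.04,-0.97,1.01,0
```

```bash
python3 -m handwheel '[0.0,-0.19,0.14,0, 0.01,-0.37,0.29,0, 0.01,-0.37,0.29,0]'; python3 - <<'E'
from h import *
crows(7.5,3,dirn=1)
E
```

```text
clock: 15.0
eef_pos: [0.5938, -0.0348, 0.2032]
orientation: [-0.465, 0.531, 0.45, 0.547]
force: [-6.9, 2.2, 8.7]
finger_gap: 0.153
t 15.0 p [ 0.5938 -0.0348  0.2032] F [-6.9  2.2  8.7] T [0.3  1.7  0.05] gap 0.153
ang -61.1 r 36.0 z 0.2222 Ftan_cw -5.03 Frad -5.25
0.01,-0.35,0.31,0, 0.02,-0.66,0.67,0, 0.03,-0.91,1.07,0
```

```bash
python3 - <<'E'
from h import *
for i in range(5):
    env.grab_frame("wrist"); crows(7.5,2,dirn=1)
E
```

```text
t 15.05 p [ 0.5938 -0.0348  0.2032] F [-7.2  1.8  9.1] T [0.3  1.65 0.05] gap 0.152
ang -61.1 r 35.9 z 0.2222 Ftan_cw -5.44 Frad -5.02
0.01,-0.35,0.31,0, 0.02,-0.66,0.67,0
t 15.1 p [ 0.5938 -0.0348  0.2032] F [-6.8  1.4  9.3] T [0.32 1.69 0.  ] gap 0.153
ang -61.1 r 36.0 z 0.2222 Ftan_cw -5.27 Frad -4.46
0.01,-0.35,0.31,0, 0.02,-0.66,0.67,0
t 15.15 p [ 0.5938 -0.0348  0.2032] F [-7.6  1.1  8.5] T [ 0.3   1.65 -0.01] gap 0.151
ang -61.1 r 36.0 z 0.2222 Ftan_cw -6.18 Frad -4.61
0.01,-0.35,0.31,0, 0.02,-0.66,0.67,0
t 15.2 p [ 0.5938 -0.0348  0.2032] F [-8.2  2.   9.3] T [0.32 1.64 0.01] gap 0.153
ang -61.1 r 36.0 z 0.2222 Ftan_cw -6.22 Frad -5.67
0.01,-0.35,0.31,0, 0.02,-0.66,0.67,0
t 15.25 p [ 0.5938 -0.0348  0.2032] F [-7.6  2.3  8.8] T [0.3  1.6  0.04] gap 0.159
ang -61.1 r 35.9 z 0.2222 Ftan_cw -5.53 Frad -5.64
0.01,-0.35,0.31,0, 0.02,-0.66,0.67,0
```

```bash
python3 -m handwheel '[0,0,0,0, 0,0,0,0, 0,0,0,0, 0,0,0,0]' 140; python3 - <<'E'
from h import *
st();im,d=save("wrist","w10.png");p=st()
p=env.camera_params("wrist");E=np.array(p["extrinsics"])
v,u=np.mgrid[:480,:640]; X=np.stack([(u-p["cx"])/p["fx"]*d,-(v-p["cy"])/p["fy"]*d,-d],-1)@E[:3,:3].T+E[:3,3]
np.save("X10.npy",X)
for a,b in [(390,240),(400,255),(335,285),(325,350),(330,340)]: print(a,b,X[b,a].round(4))
E
```

```text
clock: 15.65
eef_pos: [0.5938, -0.0356, 0.2029]
orientation: [-0.465, 0.531, 0.449, 0.547]
force: [0.6, 1.1, 0.4]
finger_gap: 0.449
t 15.65 p [ 0.5938 -0.0356  0.2029] F [0.6 1.1 0.4] T [-0.01  0.02 -0.03] gap 0.449
t 15.7 p [ 0.5938 -0.0354  0.203 ] F [ 0.3  1.1 -0. ] T [ 0.03  0.06 -0.  ] gap 0.45
390 240 [ 0.5689 -0.0016  0.1931]
400 255 [0.5767 0.002  0.1923]
335 285 [ 0.5871 -0.0275  0.1903]
325 350 [ 0.5908 -0.0329  0.231 ]
330 340 [ 0.5876 -0.0307  0.2302]
```

View pics/w10.png

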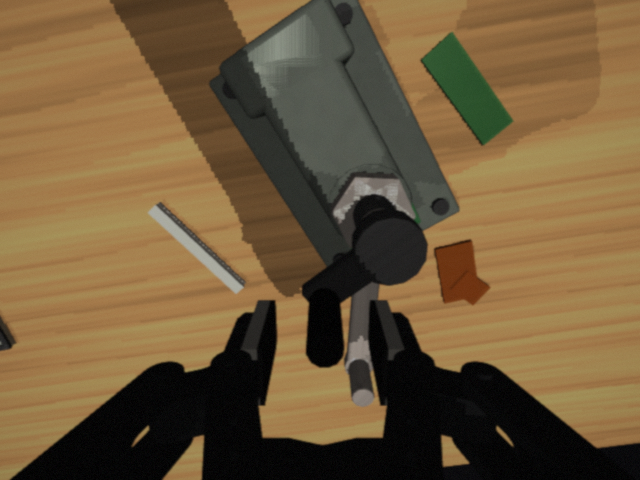

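```bash
python3 -m handwheel '[0,0,0,0, 0,0,0,0, 0,0,0,0, 0,0,0,0]' 255 25; python3 - <<'E'
from h import *
crows(8,4,dirn=1)
E
```

```text
clock: 16.1
eef_pos: [0.5938, -0.035, 0.203]
orientation: [-0.465, 0.531, 0.45, 0.547]
force: [0.2, 1.4, 0.7]
finger_gap: 0.152
t 16.1 p [ 0.5938 -0.035   0.203 ] F [0.2 1.4 0.7] T [0.18 0.04 0.02] gap 0.152
ang -61.2 r 36.1 z 0.222 Ftan_cw 0.87 Frad -1.15
0.01,-0.36,0.35,0, 0.02,-0.69,0.73,0, 0.03,-0.95,1.16,0, 0.04,-1.15,1.62,0
```

```bash
python3 -m handwheel '[0,-0.36,0.35,0, -0.03,-0.67,0.75,0, -0.06,-0.92,1.18,0, -0.09,-1.12,1.64,0]'; python3 - <<'E'
from h import *
crows(6,4,dirn=1)
E
```

```text
clock: 16.5
eef_pos: [0.6069, -0.0228, 0.2037]
orientation: [-0.465, 0.533, 0.449, 0.546]
force: [-2.5, -3.2, -0.4]
finger_gap: 0.151
t 16.5 p [ 0.6069 -0.0228  0.2037] F [-2.5 -3.2 -0.4] T [-0.76  0.39 -0.04] gap 0.151
ang -32.5 r 36.2 z 0.2227 Ftan_cw -4.06 Frad -0.37
0.0,-0.11,0.36,0, 0.01,-0.2,0.73,0, 0.01,-0.26,1.1,0, 0.01,-0.27,1.48,0
```

```bash
python3 - <<'E'
from h import *
crows(6,4,Rr=.036)
E
python3 -m handwheel '[0,0,0,0,0,0,0,0]'; python3 - <<'E'
from h import *
crows(6,4,Rr=.036)
E
```

```text
t 16.5 p [ 0.6069 -0.0228  0.2037] F [-2.5 -3.2 -0.4] T [-0.76  0.39 -0.04] gap 0.151
ang -32.5 r 36.2 z 0.2227 Ftan_cw -4.06 Frad -0.37
0.01,0.18,-0.33,0, 0.03,0.38,-0.65,0, 0.04,0.62,-0.95,0, 0.05,0.88,-1.22,0
clock: 16.7
eef_pos: [0.6076, -0.0216, 0.2038]
orientation: [-0.465, 0.532, 0.449, 0.547]
force: [0.6, 1.4, -1.1]
finger_gap: 0.153
t 16.7 p [ 0.6076 -0.0216  0.2038] F [ 0.6  1.4 -1.1] T [ 0.23 -0.28 -0.03] gap 0.153
ang -30.3 r 36.2 z 0.2228 Ftan_cw 1.53 Frad -0.2
0.01,0.17,-0.34,0, 0.03,0.36,-0.67,0, 0.04,0.58,-0.97,0, 0.05,0.83,-1.25,0
```

Rewind in small steps: 12° first.

```bash
python3 -m handwheel '[0.01,0.17,-0.34,0, 0.03,0.36,-0.67,0]'; python3 - <<'E'
from h import *
crows(5,2,Rr=.036)
E
```

```text
clock: 16.9
eef_pos: [0.6039, -0.0268, 0.2035]
orientation: [-0.466, 0.531, 0.449, 0.548]
force: [3.8, 1.7, -1.7]
finger_gap: 0.153
t 16.9 p [ 0.6039 -0.0268  0.2035] F [ 3.8  1.7 -1.7] T [ 0.32 -0.67  0.02] gap 0.153
ang -40.5 r 36.1 z 0.2225 Ftan_cw 3.74 Frad 1.77
0.01,0.18,-0.26,0, 0.02,0.38,-0.5,0
```

```bash
python3 -m handwheel '[0.01,0.18,-0.26,0, 0.02,0.38,-0.5,0]'; python3 - <<'E'
from h import *
crows(5,2,Rr=.036)
env.grab_frame("top")
crows(5,2,Rr=.036)
E
```

```text
clock: 17.1
eef_pos: [0.6002, -0.0305, 0.2034]
orientation: [-0.466, 0.529, 0.449, 0.549]
force: [6.8, 3.2, -5.2]
finger_gap: 0.153
t 17.1 p [ 0.6002 -0.0305  0.2034] F [ 6.8  3.2 -5.2] T [ 0.52 -1.09 -0.01] gap 0.153
ang -49.0 r 36.1 z 0.2223 Ftan_cw 7.22 Frad 2.02
0.01,0.22,-0.23,0, 0.01,0.45,-0.44,0
t 17.15 p [ 0.5997 -0.031   0.2033] F [ 4.6  2.7 -3.3] T [ 0.71 -0.93  0.01] gap 0.148
ang -50.0 r 36.1 z 0.2223 Ftan_cw 5.23 Frad 0.91
0.01,0.22,-0.22,0, 0.02,0.46,-0.43,0
```

```bash
python3 -m handwheel '[0,0,0,0, 0,0,0,0, 0,0,0,0]'; python3 - <<'E'
from h import *
crows(5,2,Rr=.036)
E
python3 -m handwheel '[0,0,0,0, 0,0,0,0, 0,0,0,0, -2.5,0,0,0, -5,0,0,0, -8,-3,0,0, -8,-6,0,0, -8,-6,0,0, -8,-6,0,0]' 140; python3 - <<'E'
from h import *
crank("w11.png",.155,.17,um=420,w=150)
E
```

```text
clock: 17.45
eef_pos: [0.5997, -0.0309, 0.2033]
orientation: [-0.466, 0.53, 0.449, 0.548]
force: [3.7, 2.5, -3.3]
finger_gap: 0.151
t 17.45 p [ 0.5997 -0.0309  0.2033] F [ 3.7  2.5 -3.3] T [ 0.32 -0.69  0.05] gap 0.151
ang -49.9 r 36.1 z 0.2223 Ftan_cw 4.46 Frad 0.5
0.01,0.22,-0.22,0, 0.02,0.46,-0.43,0
clock: 18.35
eef_pos: [0.6556, -0.0408, 0.2846]
orientation: [-0.465, 0.53, 0.45, 0.548]
force: [-1.0, 0.5, -0.8]
finger_gap: 0.451
t 18.35 p [ 0.6556 -0.0408  0.2846] F [-1.   0.5 -0.8] T [ 0.03  0.02 -0.01] gap 0.451
300 top 0.1637 ctr [ 0.6765 -0.0237  0.1622] [ 0.6704 -0.0303  0.1598] [ 0.6833 -0.017   0.1643]
tool cm [12.31 -1.38  1.97]
[[ 0.033 -0.986  0.163]
 [-0.     0.163  0.987]
 [-0.999 -0.033  0.005]]
```

View pics/w11.png

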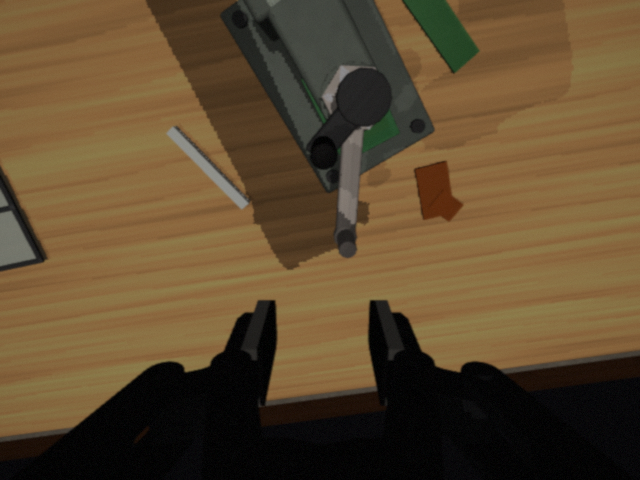

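```bash
python3 -m handwheel '[3,-0.7,1,1, 6,-1.3,1.9,2, 9,-1.3,1.9,2, 11,-1.3,1.9,2, 11,-1.3,1.9,2, 11,-1.3,1.9,2]' 140; python3 - <<'E'
from h import *
crank("w12.png",.155,.17,um=420,w=40)
E
```

```text
clock: 19.0
eef_pos: [0.674, -0.0239, 0.1756]
orientation: [-0.456, 0.538, 0.441, 0.556]
force: [0.0, -0.8, 0.1]
finger_gap: 0.452
t 19.0 p [ 0.674  -0.0239  0.1756] F [ 0.  -0.8  0.1] T [-0.    0.03  0.04] gap 0.452
823 top 0.1645 ctr [ 0.6773 -0.0236  0.1632] [ 0.6713 -0.0304  0.1606] [ 0.6848 -0.017   0.1653]
tool cm [ 1.25 -0.28  0.09]
[[ 0.033 -0.98   0.197]
 [-0.001  0.197  0.98 ]
 [-0.999 -0.032  0.006]]
```

View pics/w12.png

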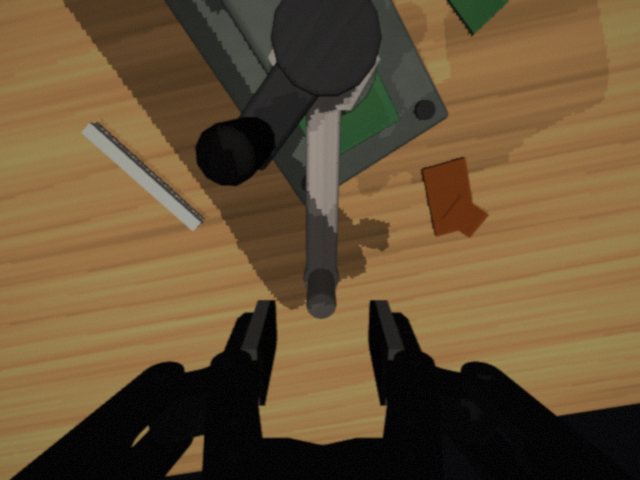

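```bash
python3 -m handwheel '[1,-0.2,0,0, 2,-0.2,0,0, 3.1,-0.2,0,0, 3.1,-0.2,0,0]' 140;  python3 -m handwheel '[0,0,0,0, 0,0,0,0, 0,0.01,-0.55,3, 0,0.06,-1.1,6, 0,0.13,-1.64,9, 0,0.23,-2.18,12]' 190; cat >> h.py <<'E'
def lev():
    s=st();p=s["eef_pos"][:2]-np.array([.5755,-.002]);a=np.arctan2(p[1],p[0]);f=s["force"];M=R.from_quat(s["orientation"]).as_matrix()
    print("r",np.hypot(*p).round(4),"ang",np.degrees(a).round(2),"Ftan",round(f@[-np.sin(a),np.cos(a),0],2),"Frad",round(f@[np.cos(a),np.sin(a),0],2),"yaw err",(np.degrees(np.arctan2(M[1,1],M[0,1])-a)-180).round(1))
E
python3 -c "
from h import *
lev()"
```

```text
clock: 19.45
eef_pos: [0.6764, -0.0246, 0.1433]
orientation: [-0.455, 0.539, 0.441, 0.555]
force: [-1.3, -0.1, -0.8]
finger_gap: 0.45
clock: 20.05
eef_pos: [0.671, -0.0413, 0.1436]
orientation: [-0.394, 0.58, 0.383, 0.602]
force: [2.1, 5.2, -2.8]
finger_gap: 0.257
t 20.05 p [ 0.671  -0.0413  0.1436] F [ 2.1  5.2 -2.8] T [ 1.07 -0.5  -0.01] gap 0.257
r 0.1033 ang -22.37 Ftan 5.57 Frad -0.03 yaw err -1.0
```

```bash
python3 -m handwheel '[0,0.03,-0.73,4, 0,0.1,-1.46,8, 0,0.23,-2.18,12]'; python3 -c "
from h import *
lev()"
```

```text
clock: 20.35
eef_pos: [0.6625, -0.057, 0.1439]
orientation: [-0.328, 0.614, 0.321, 0.642]
force: [6.3, 4.8, -4.1]
finger_gap: 0.253
t 20.35 p [ 0.6625 -0.057   0.1439] F [ 6.3  4.8 -4.1] T [ 0.83 -0.94 -0.06] gap 0.253
r 0.1029 ang -32.3 Ftan 7.41 Frad 2.73 yaw err -3.1
```

```bash
python3 -m handwheel '[0,0.03,-0.73,4, 0,0.1,-1.46,8]'; python3 -c "
from h import *
lev()"
```

```text
clock: 20.55
eef_pos: [0.656, -0.0652, 0.1442]
orientation: [-0.282, 0.632, 0.278, 0.666]
force: [6.0, 3.5, -3.5]
finger_gap: 0.251
t 20.55 p [ 0.656  -0.0652  0.1442] F [ 6.   3.5 -3.5] T [ 0.61 -1.22 -0.03] gap 0.251
r 0.1023 ang -38.11 Ftan 6.51 Frad 2.57 yaw err -5.3
```

```bash
python3 -m handwheel '[0,-0.05,-0.6,2, 0,-0.05,-1.2,4]'; python3 -c "
from h import *
lev()"
```

```text
clock: 20.75
eef_pos: [0.6509, -0.0714, 0.1446]
orientation: [-0.258, 0.638, 0.256, 0.678]
force: [6.8, 2.4, -4.7]
finger_gap: 0.257
t 20.75 p [ 0.6509 -0.0714  0.1446] F [ 6.8  2.4 -4.7] T [ 0.56 -1.12  0.04] gap 0.257
r 0.1025 ang -42.6 Ftan 6.38 Frad 3.38 yaw err -4.8
```

```bash
python3 -m handwheel '[0,-0.05,-0.5,2, 0,-0.05,-1.0,4]'; python3 -c "
from h import *
lev()"
```

```text
clock: 20.95
eef_pos: [0.6466, -0.0758, 0.1449]
orientation: [-0.234, 0.644, 0.234, 0.689]
force: [6.2, 3.9, -3.8]
finger_gap: 0.255
t 20.95 p [ 0.6466 -0.0758  0.1449] F [ 6.2  3.9 -3.8] T [ 0.52 -1.03  0.04] gap 0.255
r 0.1025 ang -46.06 Ftan 7.13 Frad 1.52 yaw err -5.3
```

```bash
python3 -m handwheel '[0,-0.05,-0.6,1, 0,-0.05,-1.1,2]'; python3 -c "
from h import *
lev()"
```

```text
clock: 21.15
eef_pos: [0.6414, -0.0809, 0.1453]
orientation: [-0.222, 0.645, 0.223, 0.696]
force: [6.5, 1.8, -3.4]
finger_gap: 0.253
t 21.15 p [ 0.6414 -0.0809  0.1453] F [ 6.5  1.8 -3.4] T [ 0.38 -1.21 -0.08] gap 0.253
r 0.1028 ang -50.15 Ftan 6.18 Frad 2.75 yaw err -3.1
```

```bash
python3 -m handwheel '[0,-0.05,-0.6,2, 0,-0.05,-1.1,4]'; python3 -c "
from h import *
lev()"
```

```text
clock: 21.35
eef_pos: [0.6356, -0.0856, 0.1456]
orientation: [-0.197, 0.65, 0.201, 0.706]
force: [5.7, 3.5, -2.2]
finger_gap: 0.252
t 21.35 p [ 0.6356 -0.0856  0.1456] F [ 5.7  3.5 -2.2] T [ 0.56 -1.02  0.01] gap 0.252
r 0.103 ang -54.28 Ftan 6.66 Frad 0.49 yaw err -3.0
```

```bash
python3 -m handwheel '[0,-0.02,-0.6,2, 0,0,-1.1,4]'; python3 -c "
from h import *
lev()"
```

```text
clock: 21.55
eef_pos: [0.6295, -0.0896, 0.146]
orientation: [-0.173, 0.654, 0.179, 0.715]
force: [5.1, 2.4, -2.7]
finger_gap: 0.254
t 21.55 p [ 0.6295 -0.0896  0.146 ] F [ 5.1  2.4 -2.7] T [ 0.35 -1.13 -0.01] gap 0.254
r 0.1029 ang -58.37 Ftan 5.63 Frad 0.64 yaw err -2.9
```

```bash
python3 -m handwheel '[0,-0.02,-0.6,2, 0,0,-1.1,4]'; python3 -c "
from h import *
lev()"
```

```text
clock: 21.75
eef_pos: [0.623, -0.0933, 0.1463]
orientation: [-0.147, 0.656, 0.156, 0.723]
force: [6.3, 1.5, -2.2]
finger_gap: 0.253
t 21.75 p [ 0.623  -0.0933  0.1463] F [ 6.3  1.5 -2.2] T [ 0.3  -1.11 -0.04] gap 0.253
r 0.1029 ang -62.49 Ftan 6.3 Frad 1.58 yaw err -2.7
```

```bash
python3 -m handwheel '[0,-0.02,-0.6,2, 0,0,-1.1,4]'; python3 -c "
from h import *
lev()"
```

```text
clock: 21.95
eef_pos: [0.6165, -0.0965, 0.1467]
orientation: [-0.122, 0.658, 0.133, 0.731]
force: [6.2, 1.8, -1.2]
finger_gap: 0.256
t 21.95 p [ 0.6165 -0.0965  0.1467] F [ 6.2  1.8 -1.2] T [ 0.23 -1.13  0.01] gap 0.256
r 0.103 ang -66.56 Ftan 6.4 Frad 0.8 yaw err -2.7
```

```bash
python3 -m handwheel '[0.05,-0.02,-0.6,2, 0.1,0,-1.1,4]'; python3 -c "
from h import *
lev()"
```

```text
clock: 22.15
eef_pos: [0.6103, -0.099, 0.1466]
orientation: [-0.096, 0.659, 0.11, 0.738]
force: [6.6, 1.9, 0.6]
finger_gap: 0.258
t 22.15 p [ 0.6103 -0.099   0.1466] F [6.6 1.9 0.6] T [ 0.29 -1.25 -0.01] gap 0.258
r 0.1031 ang -70.28 Ftan 6.86 Frad 0.47 yaw err -2.9
```

```bash
python3 -m handwheel '[0.05,-0.02,-0.6,2, 0.1,0,-1.1,4]'; python3 -c "
from h import *
lev()"
```

```text
clock: 22.35
eef_pos: [0.6042, -0.1009, 0.1466]
orientation: [-0.07, 0.659, 0.086, 0.744]
force: [6.0, 0.9, 1.5]
finger_gap: 0.25
t 22.35 p [ 0.6042 -0.1009  0.1466] F [6.  0.9 1.5] T [ 0.21 -1.36  0.02] gap 0.25
r 0.103 ang -73.83 Ftan 6.05 Frad 0.83 yaw err -3.4
```

```bash
python3 -m handwheel '[0.05,-0.02,-0.6,2, 0.1,0,-1.1,4]'; python3 -c "
from h import *
lev()"
```

```text
clock: 22.55
eef_pos: [0.5983, -0.1024, 0.1469]
orientation: [-0.044, 0.657, 0.063, 0.75]
force: [7.5, 1.4, 2.1]
finger_gap: 0.254
t 22.55 p [ 0.5983 -0.1024  0.1469] F [7.5 1.4 2.1] T [ 0.2  -1.44 -0.06] gap 0.254
r 0.1029 ang -77.2 Ftan 7.66 Frad 0.35 yaw err -4.0
```

```bash
python3 -m handwheel '[0.05,-0.02,-0.6,1, 0.1,0,-1.2,2]'; python3 -c "
from h import *
lev()"
```

```text
clock: 22.75
eef_pos: [0.5918, -0.1039, 0.1471]
orientation: [-0.032, 0.653, 0.051, 0.755]
force: [7.6, -0.7, 2.5]
finger_gap: 0.256
t 22.75 p [ 0.5918 -0.1039  0.1471] F [ 7.6 -0.7  2.5] T [-0.14 -1.56 -0.05] gap 0.256
r 0.1032 ang -80.93 Ftan 7.41 Frad 1.87 yaw err -2.2
```

```bash
python3 -m handwheel '[0.05,-0.02,-0.6,1, 0.1,0,-1.2,3]'; python3 -c "
from h import *
lev()"
```

```text
clock: 22.95
eef_pos: [0.5855, -0.1049, 0.1475]
orientation: [-0.012, 0.65, 0.034, 0.759]
force: [7.0, -0.3, 3.7]
finger_gap: 0.255
t 22.95 p [ 0.5855 -0.1049  0.1475] F [ 7.  -0.3  3.7] T [ 0.02 -1.46 -0.02] gap 0.255
r 0.1034 ang -84.47 Ftan 6.9 Frad 1.02 yaw err -1.7
```

```bash
python3 -m handwheel '[0.05,0,-0.6,2, 0.1,0.02,-1.2,4]'; python3 -c "
from h import *
lev()"
```

```text
clock: 23.15
eef_pos: [0.5793, -0.1053, 0.1479]
orientation: [0.014, 0.646, 0.011, 0.763]
force: [8.5, -0.4, 5.1]
finger_gap: 0.254
t 23.15 p [ 0.5793 -0.1053  0.1479] F [ 8.5 -0.4  5.1] T [-0.1  -1.67 -0.06] gap 0.254
r 0.1034 ang -87.88 Ftan 8.49 Frad 0.75 yaw err -2.2
```

```bash
python3 -m handwheel '[0,0,0,0]'; python3 -c "
from h import *
lev();save('wrist','w13.png');lev();save('scene','s13.png');lev()
a=cv2.imread('pics/s13.png')[180:330,120:320];cv2.imwrite('pics/s13z.png',cv2.resize(a,(800,600),interpolation=2))"
```

```text
clock: 23.25
eef_pos: [0.5805, -0.1052, 0.1493]
orientation: [0.014, 0.644, 0.011, 0.765]
force: [0.0, -0.0, -0.1]
finger_gap: 0.259
t 23.25 p [ 0.5805 -0.1052  0.1493] F [ 0.  -0.  -0.1] T [-0.02  0.17  0.01] gap 0.259
r 0.1033 ang -87.25 Ftan 0.01 Frad 0.03 yaw err -2.8
t 23.3 p [ 0.5806 -0.1051  0.1494] F [ 0.1 -0.4  0.3] T [-0.02  0.14 -0.  ] gap 0.256
r 0.1032 ang -87.15 Ftan 0.09 Frad 0.44 yaw err -2.9
t 23.35 p [ 0.5798 -0.105   0.1487] F [-0.7  0.2 -0.8] T [-0.03  0.19  0.  ] gap 0.257
r 0.1031 ang -87.61 Ftan -0.73 Frad -0.25 yaw err -2.4
```

View pics/w13.png

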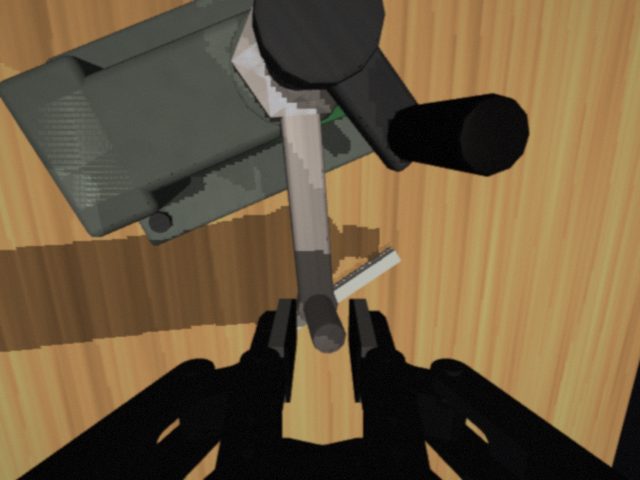

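View pics/s13z.png

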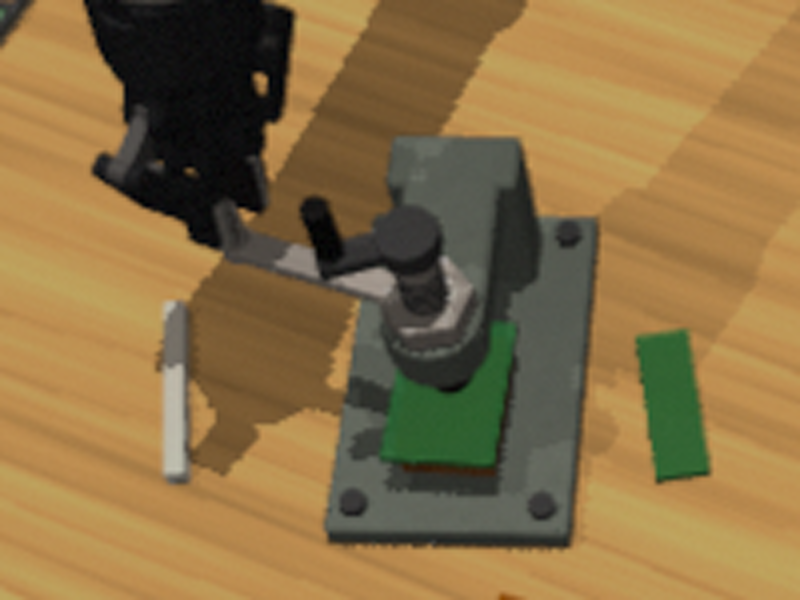

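```bash
python3 -m handwheel '[0.05,0,-0.6,1, 0.15,0.02,-1.2,3, 0.15,0.05,-1.6,5]'; python3 -c "
from h import *
lev()"
```

```text
clock: 23.65
eef_pos: [0.5698, -0.1049, 0.148]
orientation: [0.047, 0.64, -0.018, 0.767]
force: [7.1, -1.2, 4.6]
finger_gap: 0.254
t 23.65 p [ 0.5698 -0.1049  0.148 ] F [ 7.1 -1.2  4.6] T [-0.22 -1.75 -0.05] gap 0.254
r 0.1031 ang -93.18 Ftan 7.12 Frad 0.8 yaw err -1.9
```

```bash
python3 -c "
from h import *
for i in range(4): env.grab_frame('top');lev()"
```

```text
t 23.7 p [ 0.5691 -0.105   0.148 ] F [ 6.6 -0.8  5.9] T [-0.19 -1.55 -0.07] gap 0.255
r 0.1032 ang -93.54 Ftan 6.63 Frad 0.44 yaw err -1.6
t 23.75 p [ 0.5692 -0.105   0.148 ] F [ 6.9 -0.6  5.8] T [-0.2  -1.4  -0.12] gap 0.253
r 0.1032 ang -93.5 Ftan 6.96 Frad 0.14 yaw err -1.5
t 23.8 p [ 0.5692 -0.105   0.148 ] F [ 6.3 -0.6  5.2] T [-0.25 -1.38 -0.08] gap 0.254
r 0.1032 ang -93.5 Ftan 6.27 Frad 0.17 yaw err -1.5
t 23.85 p [ 0.5692 -0.1049  0.148 ] F [ 6.3 -1.4  6.2] T [-0.18 -1.39 -0.08] gap 0.257
r 0.1031 ang -93.51 Ftan 6.42 Frad 1.02 yaw err -1.5
```

```bash
python3 -m handwheel '[0.05,0,-0.6,1, 0.1,0.02,-1.2,3, 0.1,0.06,-1.7,5]'; python3 -c "
from h import *
lev()
for i in range(2): env.grab_frame('top');lev()"
```

```text
clock: 24.15
eef_pos: [0.5589, -0.1039, 0.1479]
orientation: [0.08, 0.634, -0.046, 0.768]
force: [8.1, -1.5, 7.0]
finger_gap: 0.253
t 24.15 p [ 0.5589 -0.1039  0.1479] F [ 8.1 -1.5  7. ] T [-0.48 -1.88 -0.15] gap 0.253
r 0.1033 ang -99.26 Ftan 8.26 Frad 0.16 yaw err -0.7
t 24.2 p [ 0.558  -0.1038  0.1478] F [ 6.5 -1.7  5.7] T [-0.4  -1.58 -0.1 ] gap 0.254
r 0.1033 ang -99.76 Ftan 6.65 Frad 0.55 yaw err -0.3
t 24.25 p [ 0.558  -0.1039  0.1478] F [ 6.2 -1.6  5.6] T [-0.42 -1.42 -0.09] gap 0.25
r 0.1034 ang -99.72 Ftan 6.36 Frad 0.58 yaw err -0.2
```

```bash
python3 -c "
from h import *
save('wrist','w14.png');lev();print(R.from_quat(env.read_state()['orientation']).as_matrix().round(3),env.read_state()['q'])
save('top','t14.png');save('scene','s14.png')
a=cv2.imread('pics/s14.png')[190:290,140:280];b=cv2.imread('pics/t14.png')[140:240,340:440];cv2.imwrite('pics/z14.png',np.hstack([cv2.resize(a,(448,320),interpolation=2),cv2.resize(b,(320,320),interpolation=2)]))"
```

```text
t 24.3 p [ 0.5581 -0.1038  0.1478] F [ 5.8 -2.9  5.8] T [-0.4  -1.46 -0.07] gap 0.251
r 0.1033 ang -99.72 Ftan 6.17 Frad 1.85 yaw err -0.2
[[ 0.191  0.172  0.966]
 [ 0.031  0.983 -0.181]
 [-0.981  0.064  0.183]] [ 0.54007105  0.26086898 -0.45957802  1.96527017  0.09324706  0.75477552
 -0.13608391]
```

View pics/w14.png

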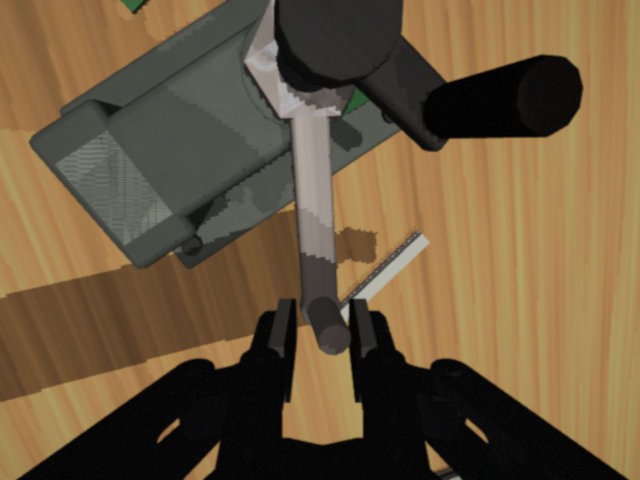

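View pics/z14.png

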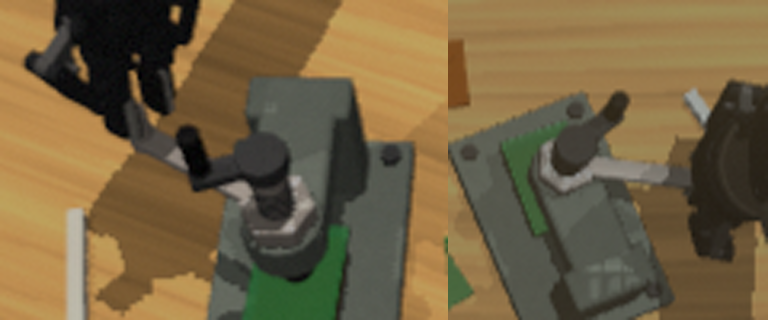

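```bash
python3 -m handwheel '[-0.1,0,-0.6,2, -0.2,0.04,-1.2,4, -0.3,0.1,-1.8,6]'; python3 -c "
from h import *
lev()
for i in range(1): env.grab_frame('top');lev()"
```

```text
clock: 24.7
eef_pos: [0.5446, -0.1011, 0.1498]
orientation: [0.121, 0.627, -0.08, 0.766]
force: [8.4, -2.5, -0.8]
finger_gap: 0.255
t 24.7 p [ 0.5446 -0.1011  0.1498] F [ 8.4 -2.5 -0.8] T [-0.61 -1.62 -0.12] gap 0.255
r 0.1038 ang -107.34 Ftan 8.81 Frad -0.1 yaw err 1.4
t 24.75 p [ 0.5434 -0.1008  0.1496] F [ 6.8 -1.9  1.3] T [-0.55 -1.36 -0.19] gap 0.253
r 0.1039 ang -107.98 Ftan 7.07 Frad -0.31 yaw err 2.0
```

```bash
python3 -m handwheel '[-0.1,0,-0.6,1, -0.2,0.04,-1.2,3, -0.3,0.1,-1.6,4]'; python3 -c "
from h import *
lev()
for i in range(1): env.grab_frame('top');lev()"
```

```text
clock: 25.05
eef_pos: [0.5314, -0.0968, 0.1513]
orientation: [0.148, 0.621, -0.103, 0.763]
force: [9.5, -4.0, -3.9]
finger_gap: 0.257
t 25.05 p [ 0.5314 -0.0968  0.1513] F [ 9.5 -4.  -3.9] T [-0.77 -1.41 -0.2 ] gap 0.257
r 0.1046 ang -114.95 Ftan 10.26 Frad -0.41 yaw err 5.0
t 25.1 p [ 0.5307 -0.0966  0.1512] F [ 7.9 -3.2 -1.5] T [-0.67 -1.28 -0.15] gap 0.253
r 0.1047 ang -115.37 Ftan 8.49 Frad -0.48 yaw err 5.4
```

```bash
python3 -m handwheel '[-0.05,0,-0.6,3, -0.1,0.1,-1.2,6, -0.15,0.2,-1.6,9]'; python3 -c "
from h import *
lev()
for i in range(2): env.grab_frame('top');lev()"
```

```text
clock: 25.4
eef_pos: [0.5204, -0.0908, 0.152]
orientation: [0.208, 0.607, -0.152, 0.752]
force: [8.5, -4.6, -1.6]
finger_gap: 0.257
t 25.4 p [ 0.5204 -0.0908  0.152 ] F [ 8.5 -4.6 -1.6] T [-0.89 -1.64 -0.19] gap 0.257
r 0.1045 ang -121.82 Ftan 9.62 Frad -0.6 yaw err 2.8
t 25.45 p [ 0.5198 -0.0905  0.1519] F [ 8.4 -3.8  0.3] T [-0.79 -1.42 -0.18] gap 0.254
r 0.1046 ang -122.19 Ftan 9.15 Frad -1.25 yaw err 3.1
t 25.5 p [ 0.5198 -0.0906  0.1519] F [ 8.2 -2.9 -0.1] T [-0.64 -1.27 -0.13] gap 0.257
r 0.1046 ang -122.16 Ftan 8.49 Frad -1.89 yaw err 3.2
```

```bash
python3 -c "
from h import *
im,d=save('wrist','w15.png')
p=env.camera_params('wrist');E=np.array(p['extrinsics'])
v,u=np.mgrid[:480,:640]; X=np.stack([(u-p['cx'])/p['fx']*d,-(v-p['cy'])/p['fy']*d,-d],-1)@E[:3,:3].T+E[:3,3]
k=(d>0)&(X[...,2]>.222)&(X[...,2]<.24)&(v<280);P=X[k];print('crank',P.mean(0).round(4),P.max(0).round(4))
k=(d>0)&(X[...,2]>.158)&(X[...,2]<.168)&(abs(u-322)<28)&(v>300);P=X[k];print('lev',P.mean(0).round(4))
"
```

```text
crank [ 0.5948 -0.0299  0.2291] [ 0.6045 -0.0226  0.2329]
lev [ 0.5222 -0.0919  0.1618]
```

View pics/w15.png

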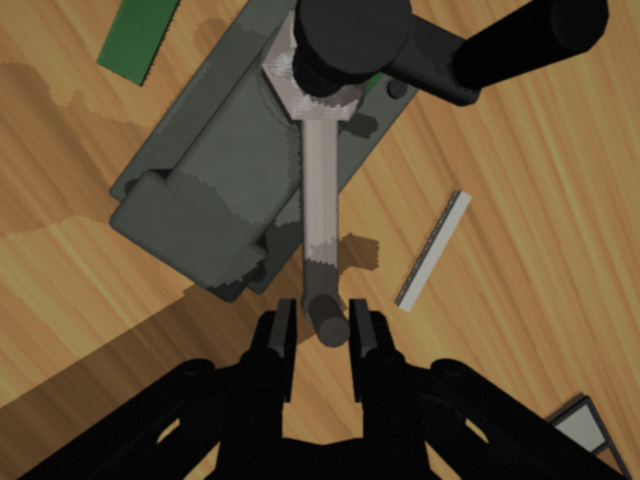

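```bash
python3 -m handwheel '[-0.05,0,-0.5,2, -0.1,0.05,-1.0,4, -0.15,0.1,-1.4,6]'; python3 -c "
from h import *
lev()
for i in range(2): env.grab_frame('top');lev()"
```

```text
clock: 25.85
eef_pos: [0.5183, -0.089, 0.1554]
orientation: [0.247, 0.588, -0.184, 0.748]
force: [29.0, -16.4, -17.0]
finger_gap: 0.253
t 25.85 p [ 0.5183 -0.089   0.1554] F [ 29.  -16.4 -17. ] T [-3.35 -4.84 -0.83] gap 0.253
r 0.1041 ang -123.31 Ftan 33.26 Frad -2.27 yaw err -1.7
t 25.9 p [ 0.5184 -0.0891  0.1555] F [ 26.6 -14.  -16.9] T [-2.88 -4.31 -0.69] gap 0.255
r 0.1041 ang -123.27 Ftan 29.95 Frad -2.88 yaw err -1.8
t 25.95 p [ 0.5184 -0.0891  0.1555] F [ 25.1 -13.7 -14. ] T [-2.88 -4.19 -0.71] gap 0.258
r 0.1041 ang -123.24 Ftan 28.53 Frad -2.28 yaw err -1.7
```

```bash
python3 -m handwheel '[0,0,0,0,0,0,0,0]'; python3 -c "
from h import *
lev();s=env.read_state();print(R.from_quat(s['orientation']).as_matrix().round(3),np.round(s['q'],3));save('scene','s16.png');save('wrist','w16.png')
a=cv2.imread('pics/s16.png')[180:330,120:320];cv2.imwrite('pics/s16z.png',cv2.resize(a,(800,600),interpolation=2))"
```

```text
clock: 26.15
eef_pos: [0.5189, -0.0902, 0.1558]
orientation: [0.248, 0.588, -0.185, 0.748]
force: [3.3, -3.5, 2.0]
finger_gap: 0.257
t 26.15 p [ 0.5189 -0.0902  0.1558] F [ 3.3 -3.5  2. ] T [-0.96 -0.62 -0.23] gap 0.257
r 0.1048 ang -122.68 Ftan 4.69 Frad 1.2 yaw err -2.3
[[ 0.241  0.567  0.788]
 [ 0.015  0.809 -0.587]
 [-0.97   0.154  0.187]] [ 0.498  0.145 -0.411  2.088  0.031  0.679 -0.549]
```

View pics/s16z.png

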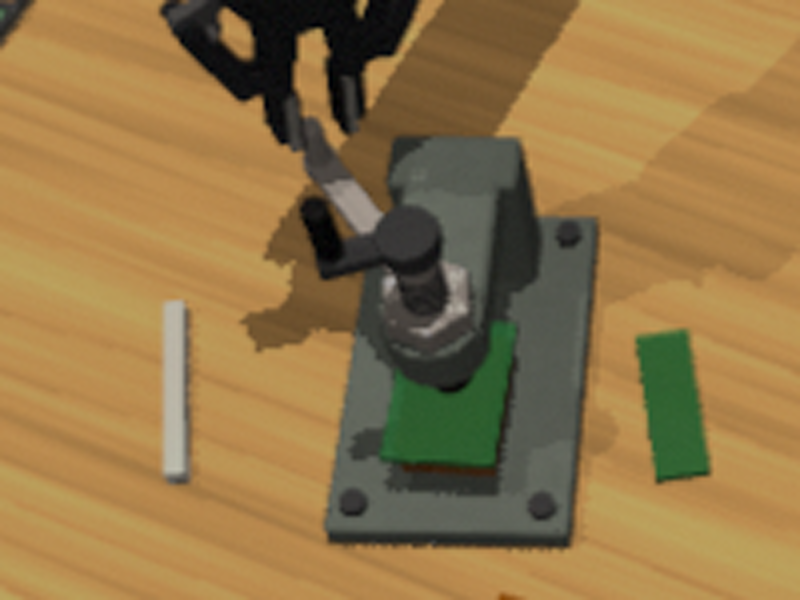

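View pics/w16.png

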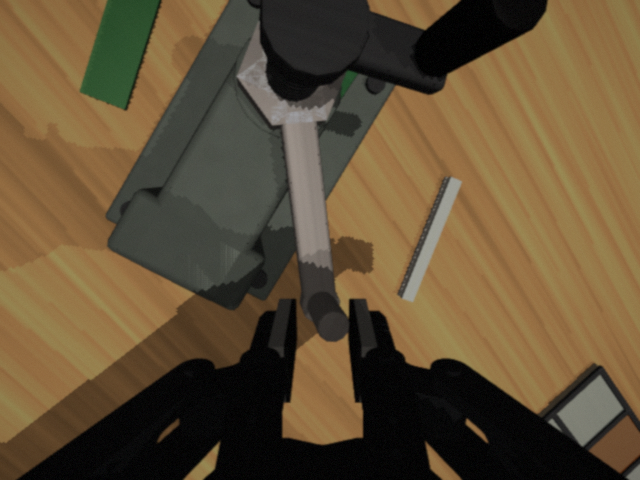

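```bash
python3 -c "
from h import *
im,d=env.grab_frame('wrist')
p=env.camera_params('wrist');E=np.array(p['extrinsics'])
v,u=np.mgrid[:480,:640]; X=np.stack([(u-p['cx'])/p['fx']*d,-(v-p['cy'])/p['fy']*d,-d],-1)@E[:3,:3].T+E[:3,3]
for a,b in [(140,230),(190,260),(230,290),(236,298),(200,200),(240,150),(300,150),(310,230),(262,315),(285,310),(318,318),(335,325)]: print(a,b,X[b,a].round(4))
lev()
im,d=env.grab_frame('scene')
p=env.camera_params('scene');E=np.array(p['extrinsics'])
X=np.stack([(u-p['cx'])/p['fx']*d,-(v-p['cy'])/p['fy']*d,-d],-1)@E[:3,:3].T+E[:3,3]
for a,b in [(450,150),(400,180),(345,100),(350,125),(290,120),(320,140)]:
  q=X[int(180+b/4),int(120+a/4)];print(a,b,q.round(4))
"
```

```text
140 230 [ 0.4773 -0.0148  0.1166]
190 260 [ 0.4849 -0.04    0.1144]
230 290 [ 0.49   -0.064   0.1146]
236 298 [ 0.49   -0.0687  0.1165]
200 200 [ 0.5074 -0.0203  0.1156]
240 150 [ 0.5371 -0.013   0.1144]
300 150 [ 0.5575 -0.0295  0.1345]
310 230 [ 0.5396 -0.0607  0.1345]
262 315 [ 0.5032 -0.0703  0.1614]
285 310 [ 0.5122 -0.0723  0.1679]
318 318 [ 0.5192 -0.0867  0.1594]
335 325 [ 0.523  -0.0921  0.163 ]
t 26.3 p [ 0.519  -0.0901  0.156 ] F [ 2.8 -4.6  1.5] T [-0.96 -0.51 -0.21] gap 0.255
r 0.1047 ang -122.68 Ftan 4.85 Frad 2.38 yaw err -2.3
450 150 [ 0.4794 -0.0426  0.1152]
400 180 [ 0.5076 -0.056   0.116 ]
345 100 [ 0.5088 -0.0749  0.1789]
350 125 [ 0.5132 -0.0732  0.1647]
290 120 [ 0.5318 -0.0931  0.1817]
320 140 [ 0.5213 -0.0875  0.1536]
```

```bash
python3 -m handwheel '[0,0,0.4,0, 0.05,0,0.8,0]'; python3 -c "
from h import *
lev();env.grab_frame('top');lev()"
```

```text
clock: 26.55
eef_pos: [0.5241, -0.0939, 0.1562]
orientation: [0.247, 0.589, -0.184, 0.747]
force: [0.8, 0.6, 0.5]
finger_gap: 0.258
t 26.55 p [ 0.5241 -0.0939  0.1562] F [0.8 0.6 0.5] T [-0.    0.27 -0.  ] gap 0.258
r 0.1053 ang -119.22 Ftan 0.37 Frad -0.93 yaw err -5.7
t 26.6 p [ 0.5249 -0.0944  0.1564] F [0.7 0.  0.3] T [-0.02  0.22  0.01] gap 0.256
r 0.1054 ang -118.69 Ftan 0.63 Frad -0.4 yaw err -6.3
```

```bash
python3 -m handwheel '[0,0,0.2,0, 0.04,0,0.4,0]'; python3 -c "
from h import *
lev();env.grab_frame('top');lev()"; python3 -m handwheel '[0,0,0.15,0, 0.04,0,0.3,0]'; python3 -c "
from h import *
lev();env.grab_frame('top');lev()"
```

```text
clock: 26.8
eef_pos: [0.5272, -0.0959, 0.1561]
orientation: [0.247, 0.589, -0.184, 0.747]
force: [-2.1, 1.7, 1.1]
finger_gap: 0.258
t 26.8 p [ 0.5272 -0.0959  0.1561] F [-2.1  1.7  1.1] T [0.21 0.57 0.12] gap 0.258
r 0.1056 ang -117.22 Ftan -2.64 Frad -0.6 yaw err -7.7
t 26.85 p [ 0.5277 -0.0963  0.1562] F [-0.5  0.7  0.4] T [0.2  0.5  0.06] gap 0.257
r 0.1057 ang -116.88 Ftan -0.75 Frad -0.44 yaw err -8.1
clock: 27.05
eef_pos: [0.5298, -0.0976, 0.1561]
orientation: [0.247, 0.59, -0.184, 0.747]
force: [-1.3, 1.9, 1.1]
finger_gap: 0.251
t 27.05 p [ 0.5298 -0.0976  0.1561] F [-1.3  1.9  1.1] T [0.27 0.56 0.11] gap 0.251
r 0.106 ang -115.52 Ftan -2.0 Frad -1.19 yaw err -9.4
t 27.1 p [ 0.5302 -0.0979  0.1562] F [-1.3  1.6 -0.1] T [0.27 0.48 0.05] gap 0.251
r 0.106 ang -115.28 Ftan -1.82 Frad -0.9 yaw err -9.6
```

```bash
python3 -m handwheel '[-0.05,0.0,-0.5,2, -0.1,0.0,-1.0,4, -0.15,0,-1.4,5]'; python3 -c "
from h import *
lev();env.grab_frame('top');lev()"
```

```text
clock: 27.4
eef_pos: [0.5224, -0.0922, 0.1567]
orientation: [0.28, 0.577, -0.21, 0.738]
force: [8.1, -5.7, -4.8]
finger_gap: 0.257
t 27.4 p [ 0.5224 -0.0922  0.1567] F [ 8.1 -5.7 -4.8] T [-1.2  -1.08 -0.32] gap 0.257
r 0.1047 ang -120.47 Ftan 9.87 Frad 0.82 yaw err -9.5
t 27.45 p [ 0.5219 -0.092   0.1566] F [ 6.9 -4.2 -4.6] T [-0.93 -0.93 -0.23] gap 0.259
r 0.1048 ang -120.78 Ftan 8.12 Frad 0.05 yaw err -9.2
```

```bash
python3 -m handwheel '[-0.1,0.0,-0.5,0, -0.15,0.0,-0.8,0]'; python3 -c "
from h import *
lev();env.grab_frame('top');lev()"
```

```text
clock: 27.65
eef_pos: [0.5194, -0.0906, 0.1585]
orientation: [0.28, 0.573, -0.211, 0.741]
force: [7.0, -8.4, -4.9]
finger_gap: 0.253
t 27.65 p [ 0.5194 -0.0906  0.1585] F [ 7.  -8.4 -4.9] T [-1.71 -1.02 -0.45] gap 0.253
r 0.1048 ang -122.35 Ftan 10.44 Frad 3.35 yaw err -7.7
t 27.7 p [ 0.519  -0.0904  0.1584] F [ 6.6 -7.  -3.2] T [-1.4  -0.88 -0.44] gap 0.255
r 0.105 ang -122.6 Ftan 9.37 Frad 2.34 yaw err -7.4
```

```bash
python3 -m handwheel '[0,0,0,0, 0,0,0.25,0, 0,0,0.25,0, 0,0,0.25,0]' 140; python3 -c "
from h import *
lev();print(R.from_quat(env.read_state()['orientation']).as_matrix()[2].round(3));save('wrist','w17.png')"
```

```text
clock: 28.1
eef_pos: [0.5207, -0.0917, 0.1587]
orientation: [0.28, 0.573, -0.211, 0.741]
force: [-0.2, 0.4, -0.3]
finger_gap: 0.452
t 28.1 p [ 0.5207 -0.0917  0.1587] F [-0.2  0.4 -0.3] T [0.02 0.27 0.04] gap 0.452
r 0.1052 ang -121.43 Ftan -0.37 Frad -0.24 yaw err -8.6
[-0.967  0.173  0.186]
```

View pics/w17.png

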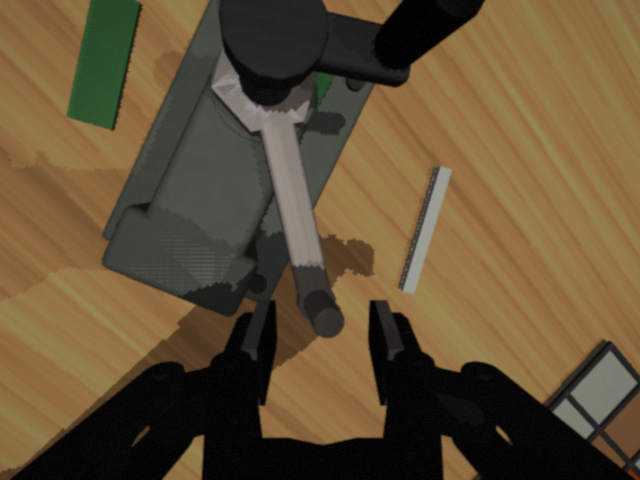

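```bash
python3 -m handwheel '[-1.5,0.27,0.28,0, -4,0.7,0.75,0, -8,1.4,1.5,0, -12,2.1,2.2,0, -14.5,2.6,2.8,0, -14.5,2.6,2.8,0,-14.5,2.6,2.8,0]'; python3 -c "
from h import *
lev();im,d=save('wrist','w18.png')
p=env.camera_params('wrist');E=np.array(p['extrinsics'])
v,u=np.mgrid[:480,:640]; X=np.stack([(u-p['cx'])/p['fx']*d,-(v-p['cy'])/p['fy']*d,-d],-1)@E[:3,:3].T+E[:3,3]
k=(d>0)&(X[...,2]>.224)&(X[...,2]<.24)&(v<290);P=X[k];print('crank',len(P),P.mean(0).round(4),P.min(0).round(4),P.max(0).round(4))
k=(d>0)&(X[...,2]>.158)&(X[...,2]<.168)&(v<290);P=X[k];print('lev',len(P),P.mean(0).round(4),P.min(0).round(4),P.max(0).round(4))
save('scene','s18.png')
for q,z in [('crank_grip',.215),('lever_grip',.147)]:
  for c in ['wrist','scene']:
    for r in env.place_of(c,q)[:1]: print(c,q,r,at_z(c,r['centre'],z).round(4))
a=cv2.imread('pics/s18.png')[180:330,120:320];cv2.imwrite('pics/s18z.png',cv2.resize(a,(800,600),interpolation=2))"
```

```text
clock: 28.85
eef_pos: [0.5206, -0.0915, 0.3088]
orientation: [0.28, 0.573, -0.211, 0.741]
force: [0.5, -0.3, -0.6]
finger_gap: 0.449
t 28.85 p [ 0.5206 -0.0915  0.3088] F [ 0.5 -0.3 -0.6] T [0.01 0.29 0.  ] gap 0.449
r 0.105 ang -121.53 Ftan 0.54 Frad -0.01 yaw err -8.4
crank 454 [ 0.5966 -0.0296  0.2294] [ 0.5904 -0.0363  0.2242] [ 0.6043 -0.0228  0.2325]
lev 234 [ 0.5222 -0.0931  0.1609] [ 0.5155 -0.1     0.1581] [ 0.5289 -0.0866  0.1631]
wrist crank_grip {'centre': [319.2, 118.9], 'conf': 0.66} [ 0.5966 -0.0294  0.215 ]
scene crank_grip {'centre': [203.2, 237.4], 'conf': 0.65} [ 0.5961 -0.0234  0.215 ]
wrist lever_grip {'centre': [291.5, 253.9], 'conf': 0.75} [ 0.5236 -0.0945  0.147 ]
scene lever_grip {'centre': [194.5, 215.7], 'conf': 0.63} [ 0.5236 -0.1007  0.147 ]
```

View pics/s18z.png

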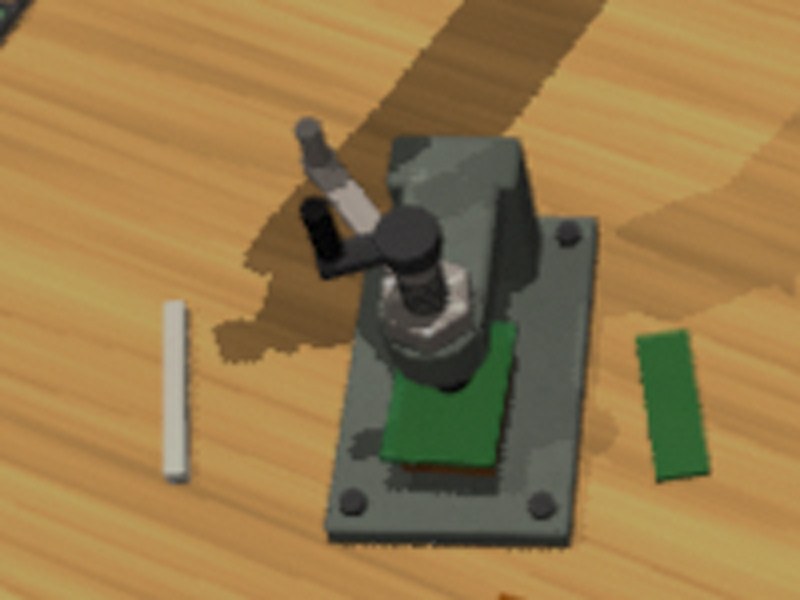

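View pics/w18.png

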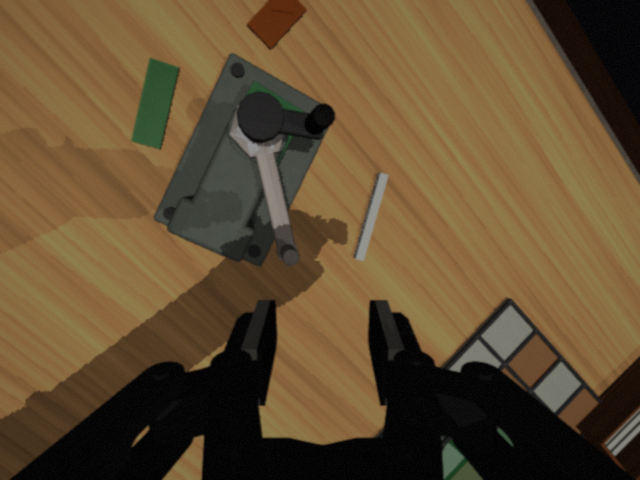

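```bash
python3 -c "
from h import *
st();print(env.finish_job())"
```

```text
t 29.15 p [ 0.5201 -0.0916  0.3074] F [-0.4 -1.1  0.1] T [-0.05  0.26 -0.04] gap 0.448
the job is handed in; nothing more can be done
None
```

I freed the jam nut, set the foot on the glass, tightened the nut, let go and handed the job in at 29 s. No verdict came back. The robot touches nothing.

- **Nut freed:** I swung the lever about 1.0 rad counter-clockwise. The first attempt came down on top of the lever pin with 44 N on the wrist; I lifted off and lined up again.
- **Foot on the glass:** I wound the crank about 1.05 turns clockwise.
  - The force at the crank pin rose from about 3 N running free to about 7 N moving, and settled at 4.5 to 5 N. I put the foot force at roughly 30 to 80 N.
  - I first overshot by about 14° (11 N moving), and the screw resisted unwinding by over 5 N, which I took for friction at the foot. I unwound until it ran free, then approached again gently.
- **Nut tightened:** The force at the lever pin was about 10.4 N moving clockwise and only about 2 N moving counter-clockwise. That means about 4 N comes from the pad, or roughly 110 N on the pad.

**Checks that disagreed:**
- **Late tightening:** The nut came tight about 0.9 rad past its start angle, and the force rose more gently than the stated 15 N per rad.
- **Hard stop:** Just beyond that angle it met a hard stop, and the pin saw about 33 N for a moment. I took this to be the end of the nut's travel rather than pad force.
- **Foot force slope:** The force at the crank pin rose at about 20 N per rad, well above the stated 8. That is why my foot force estimate is a wide range.

The last pictures show the crank within about 2° of where I left it and the lever where I let go. The glass strip and the came are in place. I did not compare before-and-after positions of the other loose things.

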